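# Fetch a brass spacer from a deep fixture pocket with sprung tongs

## Task

Lift the sprung tongs out of their red stand and squeeze them shut on the brass spacer at the bottom of its deep pocket in the welding fixture; draw it out and set it down gently (no dropping), standing upright in the blue parts tray, never touching the spacer with the robot's own fingers. Then hang the tongs back upright in their stand and let go. Leave the steel spacer in its pocket, and the nut and the other tools where they are.

Things in the scene. Friction and masses are not known exactly. Their poses are not given: they have to be found in the camera images.
- tongs_grip (a point): Point midway between the two yellow paddles on top of the sprung tongs, at the height to grip; z up, y the line along which paddles and jaws close (a half turn about z is the same). Paddles: outer faces 44 mm apart at rest, 26 mm wide (x), 6 mm thick, from 25 mm below to 20 mm above this point; nothing stands above them. Tongs weigh 0.17 kg.
- jaw_l (a joint): Inward travel (m) of one jaw with its paddle; the other moves alike. 0 sprung open, 0.006 shut on a spacer (paddles 32 mm over outsides), 0.008 stop. Spring per side: 5.4 N at rest, plus 0.3 N per mm of travel. Paddles held squeezed to 41 mm carry the tongs with jaws 25 mm apart; a squeeze of 20 to 30 N grips a spacer firmly.
- tongs: The tongs; origin midway between the jaw tips, 126 mm below tongs_grip, same axes. Jaws: upright flat steel strips 12 mm wide (x), 4 mm thick; at rest 28 mm apart inside, 36 mm outside. Black guide block between jaws and paddles: 40 (x) x 80 (y) mm, underside 84 mm and top 100 mm above the tips.
- stand: Fixed red tongs stand; origin at its foot's centre on the table. 64 (x) x 110 (y) x 96 mm tall, foot 90 x 130 x 6 mm. A well open at the top, 30 (x) x 64 (y) mm, reaches down to the foot. The jaws hang in the well, guide block resting on the rim 96 mm above the table; tongs_grip is then 138 mm above the table. The tongs' y lies along the stand's y.
- fixture: Fixed aluminium welding fixture, 130 (x) x 90 (y) x 80 mm tall on a 170 x 120 x 12 mm base plate with four bolts (tops 19 mm); origin at its foot's centre on the table, z up. Two pockets open upwards.
- pocket_a (a point): Centre of the mouth of one pocket, 80 mm above the table, 30 mm towards -x of the fixture's centre. Pocket 28 mm along the fixture's x, 50 mm along its y, 62 mm deep (floor 18 mm above the table). It holds one of the two spacers, either one. Axes as the fixture's.
- pocket_b (a point): The same for the other pocket, 30 mm towards +x of the fixture's centre.
- brass_center (a point): Centre of the brass spacer: a brass-coloured round bush 16 mm across, 22 mm tall, 25 to 42 g, standing on a pocket's floor; z along its axis. It may stand up to 3 mm off the pocket's centre.
- brass_spacer: The brass spacer as a whole; origin at the centre of its underside.
- steel_center (a point): Centre of the steel spacer, of the same size, standing in the other pocket; leave it there.
- tray: Fixed blue parts tray, 100 (x) x 140 (y) x 22 mm tall, walls and floor 4 mm thick; origin at its foot's centre on the table. The nut lies in its +y half; its -y half is empty.
- nut: Dark steel hexagon nut, 24 mm across flats, 13 mm tall, lying in the tray; origin at the centre of its underside. Leave it.
- steel_block: Bystander: bare steel block 50 x 40 x 80 mm tall; leave it.
- driver: Bystander: screwdriver with yellow handle, lying; leave it.
- hammer: Bystander: hammer with wooden handle, lying; leave it.
- spray_can: Bystander: yellow can, 60 mm across, 170 mm tall; leave it.
- wrench: Bystander: steel wrench, lying; leave it.
Mind the look-alikes: they are no part of the job. Of the things that look like the tray, take the one that is farthest to the robot's left at the start. Of the things that look like the tongs, the larger one is meant.

How it is judged (in metres and radians):
On the way, in this order (a step that is already met when the one before it is completed fails the run):
1. the tongs have been lifted out of the stand (z of tongs_grip in the frame of stand above 0.16 m), for 0.1 s.
2. the brass spacer is gripped by the tongs and clear above the fixture, out of its pocket (contact force between brass_spacer and tongs above 0.5 N and z of brass_center in the frame of fixture above 0.094 m), for 0.1 s.
3. the brass spacer stands in the tray, let go by the tongs (x of brass_center in the frame of tray between -0.042 and 0.042 m and y of brass_center in the frame of tray between -0.062 and 0.062 m and z of brass_center in the frame of tray below 0.019 m and angle between brass_center's own z axis and vertical below 0.15 rad and contact force between brass_spacer and tongs below 0.05 N), for 0.2 s.
At the end, for the whole second after the job is handed in: Brass spacer upright (within 0.15 rad) on the tray floor, released, at rest. Tongs at rest in the stand, upright (0.12 rad), block on the rim: grip point 132-144 mm above the foot, within 22 mm of its centre. Steel spacer within 30 mm of its start (all of step 3 and z of tongs_grip in the frame of stand between 0.132 and 0.144 m and horizontal distance between tongs_grip and stand below 0.022 m and angle between tongs_grip's own z axis and vertical below 0.12 rad and distance of steel_center from where it was at the start of the episode below 0.03 m and linear speed of each of brass_spacer, tongs below 0.02 m/s); the robot touches nothing.
It fails at once if the robot's own fingers touch the brass spacer (contact force between the fingers and brass_spacer above 0.3 N).
It fails at once if the brass spacer is dropped or thrown (moves faster than 0.6 m/s while the tongs do not hold it) (linear speed of brass_spacer above 0.6 m/s and contact force between brass_spacer and tongs below 0.02 N).
It fails at once if the steel spacer is lifted or shifted more than 30 mm (distance of steel_center from where it was at the start of the episode above 0.03 m).
It fails at once if the nut is shifted more than 25 mm (distance of nut from where it was at the start of the episode above 0.025 m).
It fails at once if another tool or thing on the table is shifted more than 40 mm (distance of any of steel_block, driver, hammer, spray_can, wrench from where it was at the start of the episode above 0.04 m).
It also fails if it takes over 61 s, if anything falls off the work surface, if the arm or the gripper's body presses on something with over 40 N, if the wrist force passes 120 N, or if a joint passes its speed limit or range.

## Robot

A 6-joint arm with a two-finger parallel gripper is mounted at the origin on the work surface. World frame = base frame: x ahead of the robot, y to its left, z up, the work surface at z = 0. Lengths are in mm, angles in rad, forces in N, time in s.
With the tool pointing down it reaches from about 200 to 875 mm from the base axis. Payload 3.4 kg.
Tool frame: the origin (TCP) lies at the very end of the fingers, on their centre line; the grasp point (between the pads) lies 19 mm behind it; z points along the fingers, y is the direction in which the jaws open and shut (so a half turn about z gives the same grasp; the last joint's range is limited). The gripper opens to 94 mm and grips with 3 to 60 N. Pads are 16 mm wide; open, the fingers measure 119 mm over their backs; the gripper's body (75 mm by 177 mm) begins 78 mm behind the grasp point.
Start: joints at [0.991, 0.276, 1.505, -0, 1.361, -0.121], TCP at [254.676, 515.567, 168.293] pointing down, gripper open.
Joint ranges: [-2.89, 2.89], [-0.75, 2.08], [0.22, 2.7], [-1.18, 4.32], [0.11, 2.71], [-2.7, 2.7]. Speed limits (rad/s): [2.57, 2.57, 3.14, 3.14, 3.14, 3.14].

## Interface

Orientations are given as a rotation vector (axis times angle).
In Python, from rig import status, get_image, camera_info, order, trace gives the robot as it stands.
- The arm moves only by the shell command python3 -m inch 'ROWS' [OPENING] [FORCE]. ROWS is JSON, a list of rows, each a list of 6 numbers: the shift along the tool's x, y, z in m, then the turn, a rotation vector about the tool's x, y, z in rad. In form: [[dx, dy, dz, wx, wy, wz], ...]. A call has 1 to 20 rows; each row shifts and turns the commanded pose from where the row before left it, along the tool's axes as they then stand; what a row does not reach is not made up. A row lasts 1/12 s, in which the tool goes at most 41.7 mm and 7.16 degrees, less where a joint would pass 70% of its speed; a pose out of reach is approached as far as the arm can. A call is refused whole if a number of a shift passes 0.0417 or a number of a turn 0.125, either way. A call with a gripper value outside its range is refused whole. OPENING is the opening, from -1 (shut) to 1 (fully open), set as the call begins (- or left out, the last holds). The fingers move at their own pace and stop on an object; FORCE is the grip in N (left out, the last holds). Time passes only in rows, so rows that do not move let the fingers close. It gives the time, the measured TCP pose, the force and the opening at its end, in the units of the state.
- status.get_state(): the state, without advancing time (a new reading comes with each control period).
- get_image(name): name is "scene" or "top" or "wrist"; returns the picture (384x512x3 uint8, blue, green, red); there is no depth.
- camera_info(name): a dict with "K" (3x3 intrinsics, pixels), "dist_coeffs" ([k1, k2, p1, p2, k3] as OpenCV has them; the pictures are not rectified), "extrinsics" (4x4, takes a point from world to camera coordinates); the wrist camera has in their place "hand_eye" (4x4, takes a point from camera to tool coordinates, whose origin is the TCP and whose axes are the flange's). Camera axes: x right, y down, z forward; pixel columns grow to the right and rows downward; lengths in mm; the calibration is good to about 2 mm. A picture is of the moment at which its call begins: read the wrist's pose just before it. camera_info takes no time and is no camera call.
- order.finish_job(): hands the job in, once; it reports no verdict.
Trained networks look in the newest picture that a camera, given by its name, has taken for a name from the list of things; names that differ only in an ending like _2 or _b are one class to them, and where a whole thing is asked for, a point or a joint stands for the part that bears it (a point fixed in the world has none). Each returns a list of dicts, best first, with "confidence" (0 to 1); they miss things now and then, are a little off and sometimes report something else, mostly with a low value. They report only what shows in the picture. A call takes as long as a camera call. They do not tell look-alikes from the thing itself.
- trace(camera, query): "pixels" (384x512 bool, what is visible of it) and "extent" ([left, top, right, bottom] in pixels, round what is visible of it).
The state is a dict: "t": time; "joints": joint angles; "qd": joint speeds; "joint_efforts": joint torques, N m; "tool_pos": TCP position; "ee_rot": TCP orientation; "wrist_force": force on the tool from outside, world axes, zero at the start; "ft_torque": the same for the moment, N m; "opening": opening from 0.0 (shut) to 1.0 (fully open).
Only numpy, scipy, OpenCV 4.12 (cv2) and the standard library are available. Lean on these libraries where they do the work, as an engineer would, in place of code of your own. Each camera call takes 0.05 s, during which the arm holds its last target. There are 200 camera calls.

## Working session

There is one attempt and no reset: what is moved stays moved. The work goes in short steps, Python scripts to look and compute and a shell command to move; the robot and the scene stay as the last step left them, time stands still between calls to the robot, and variables do not carry over. Pictures are saved under pics/ and viewed, about 8 in all and at most 12, crops included, and the job is handed in when it is done.

```bash
ls; mkdir -p pics
cat > h.py <<'E'
import numpy as np, cv2
from rig import status, get_image, camera_info, order, trace
from scipy.spatial.transform import Rotation as R
def cam(name, st=None):
    c=camera_info(name); K=np.array(c["K"]); d=np.array(c["dist_coeffs"])
    if "extrinsics" in c: T=np.array(c["extrinsics"])
    else:
        st=st or status.get_state(); W=np.eye(4); W[:3,:3]=R.from_rotvec(st["ee_rot"]).as_matrix(); W[:3,3]=st["tool_pos"]
        T=np.linalg.inv(W@np.array(c["hand_eye"]))
    return K,d,T
def ray(C,uv,z):
    K,d,T=C; p=cv2.undistortPoints(np.array(uv,float).reshape(-1,1,2),K,d).reshape(-1,2)
    D=np.c_[p,np.ones(len(p))]@T[:3,:3]; o=-T[:3,:3].T@T[:3,3]
    return o+D*((z-o[2])/D[:,2])[:,None]
def proj(C,P):
    K,d,T=C; return cv2.projectPoints(np.array(P,float).reshape(-1,3),cv2.Rodrigues(T[:3,:3])[0],T[:3,3],K,d)[0].reshape(-1,2)
E
python3 - <<'E'
from h import *
st=status.get_state(); print({k:np.round(v,3) for k,v in st.items()})
a=get_image("top");b=get_image("scene")
cv2.imwrite("pics/top.png",cv2.resize(a,(800,600)));cv2.imwrite("pics/scene.png",cv2.resize(b,(800,600)))
for n in ["top","scene"]:
    C=cam(n); print(n,np.round(-C[2][:3,:3].T@C[2][:3,3]))
    for q in ["tongs","stand","fixture","tray","brass_spacer","steel_center"]:
        for r in trace(n,q): 
            ys,xs=np.nonzero(r["pixels"]); print(q,round(r["confidence"],2),np.round(r["extent"]),len(xs), np.round(ray(C,[[xs.mean(),ys.mean()]],0)[0]))
print(np.array(camera_info("wrist")["hand_eye"]).round(2))
E
```

```text
pics
{'t': np.float64(0.0), 'joints': array([ 0.991,  0.277,  1.506, -0.   ,  1.361, -0.121]), 'qd': array([-0.   , -0.   ,  0.001,  0.   ,  0.001, -0.001]), 'joint_efforts': array([ 3.0000e-03, -4.0457e+01, -2.3724e+01,  7.0000e-02,  3.4000e-02,
       -0.0000e+00]), 'tool_pos': array([254.331, 514.995, 167.435]), 'ee_rot': array([-7.140e-01, -3.059e+00,  3.000e-03]), 'wrist_force': array([-0.333,  0.313, -0.492]), 'ft_torque': array([-0.017, -0.035, -0.024]), 'opening': np.float64(1.002)}
top [ 334.    2. 1189.]
tongs 0.75 [333. 209. 363. 227.] 383 [ 497. -299.    0.]
tongs 0.58 [356. 255. 379. 270.] 194 [ 349. -342.    0.]
stand 0.86 [317. 200. 371. 239.] 984 [ 483. -276.    0.]
stand 0.53 [333. 208. 365. 226.] 411 [ 497. -299.    0.]
fixture 0.65 [251. 180. 294. 236.] 1954 [512. -49.   0.]
tray 0.7 [184. 156. 232. 199.] 1486 [616. 152.   0.]
tray 0.69 [142. 212. 192. 245.] 1540 [459. 275.   0.]
tray 0.34 [333. 202. 362. 227.] 405 [ 496. -298.    0.]
scene [1431.   26. 1138.]
tongs 0.49 [171. 168. 198. 184.] 222 [ 385. -304.    0.]
tongs 0.45 [128. 164. 145. 191.] 175 [ 426. -498.    0.]
stand 0.86 [167. 177. 206. 202.] 650 [ 470. -282.    0.]
fixture 0.84 [219. 174. 262. 217.] 1232 [496. -47.   0.]
tray 0.95 [300. 178. 337. 208.] 747 [450. 272.   0.]
tray 0.79 [272. 205. 311. 240.] 895 [607. 151.   0.]
tray 0.53 [213. 229. 234. 255.] 296 [ 715. -102.    0.]
tray 0.5 [174. 170. 192. 180.] 189 [ 385. -301.    0.]
[[  -0.     -0.97   -0.23   66.25]
 [   1.     -0.      0.     -0.81]
 [  -0.     -0.23    0.97 -217.24]
 [   0.      0.      0.      1.  ]]
```

View pics/top.png

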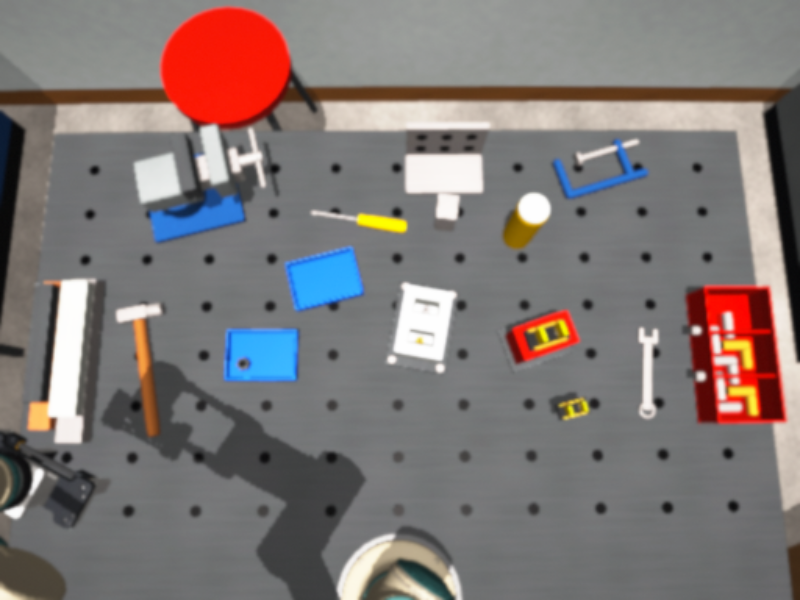

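View pics/scene.png

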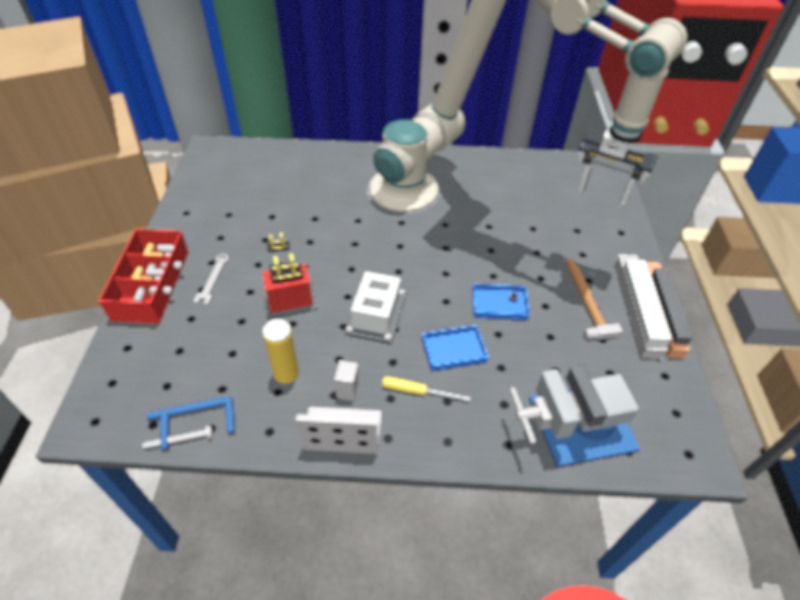

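```bash
python3 -m inch '[[-0.0264,-0.0137,-0.013,0,0,0],[-0.0264,-0.0137,-0.013,0,0,0],[-0.0264,-0.0137,-0.013,0,0,0],[-0.0264,-0.0137,-0.013,0,0,0],[-0.0264,-0.0137,-0.013,0,0,0],[-0.0264,-0.0137,-0.013,0,0,0],[-0.0264,-0.0137,-0.013,0,0,0],[-0.0264,-0.0137,-0.013,0,0,0],[-0.0264,-0.0137,-0.013,0,0,0],[-0.0264,-0.0137,-0.013,0,0,0],[0,0,0,0,0,0],[0,0,0,0,0,0]]'
cat >> h.py <<'E'
def look(fn,qs,zs):
    st=status.get_state(); C=cam("wrist",st); im=get_image("wrist"); cv2.imwrite("pics/raw_"+fn,im)
    print(np.round(st["tool_pos"],1),np.round(st["ee_rot"],3),round(st["t"],2))
    for q,z in zip(qs,zs):
        for r in trace("wrist",q)[:3]:
            if r["confidence"]<.25: continue
            m=r["pixels"].astype(np.uint8); c=max(cv2.findContours(m,0,1)[0],key=cv2.contourArea)[:,0]
            if len(c)<5: continue
            rc=cv2.minAreaRect(ray(C,c,z)[:,:2].astype(np.float32))
            print(q,round(r["confidence"],2),np.round(r["extent"]),"rect@%g"%z,np.round(rc[0],1),np.round(rc[1],1),round(rc[2],1))
    return C,im
E
python3 - <<'E'
from h import *
look("w1.png",["tray","nut","fixture","brass_spacer"],[22,13,80,40])
E
```

```text
t: 1.7
tool_pos: [431.7, 275.1, 298.9]
ee_rot: [0.719, 3.057, 0.002]
wrist_force: [-0.2, -0.2, 0.2]
opening: 0.999
[431.7 275.1 298.9] [7.190e-01 3.057e+00 2.000e-03] 1.7
tray 0.86 [203. 126. 310. 224.] rect@22 [457.9 270.4] [141. 103.] 89.8
nut 0.53 [266. 150. 284. 166.] rect@13 [441.8 307.7] [25. 25.] 64.0
fixture 0.83 [ 62. 231. 150. 336.] rect@80 [449.9  11.4] [101.6  59.5] 79.0
```

```bash
python3 -m inch '[[-0.0182,-0.0261,0,0,0,0],[-0.0182,-0.0261,0,0,0,0],[-0.0182,-0.0261,0,0,0,0],[-0.0182,-0.0261,0,0,0,0],[-0.0182,-0.0261,0,0,0,0],[-0.0182,-0.0261,0,0,0,0],[-0.0182,-0.0261,0,0,0,0],[-0.0182,-0.0261,0,0,0,0],[-0.0182,-0.0261,0,0,0,0],[-0.0182,-0.0261,0,0,0,0],[0,0,0,0,0,0],[0,0,0,0,0,0]]'
python3 - <<'E'
from h import *
C,im=look("w2.png",["fixture","brass_spacer","steel_center","pocket_a","stand"],[80,40,40,80,96])
cv2.imwrite("pics/w2.png",cv2.resize(im,(800,600)))
E
```

```text
t: 2.95
tool_pos: [478.2, -39.1, 297.6]
ee_rot: [-0.717, -3.057, -0.001]
wrist_force: [0.6, -0.5, -0.9]
opening: 0.999
[478.2 -39.1 297.6] [-7.170e-01 -3.057e+00 -1.000e-03] 2.95
fixture 0.72 [203. 119. 305. 243.] rect@80 [502.8 -45. ] [103.7 153.1] 79.3
brass_spacer 0.68 [242. 161. 260. 176.] rect@40 [482.4 -43. ] [15.1 17.3] 49.8
brass_spacer 0.58 [ 70. 221. 130. 283.] rect@40 [ 494.4 -329.9] [ 46.9 126.5] 16.7
brass_spacer 0.31 [176. 319. 224. 365.] rect@40 [ 710.5 -258. ] [69.3 98.1] 55.5
steel_center 0.62 [257. 203. 268. 215.] rect@40 [544.6 -56.9] [13.7 11.1] 63.8
pocket_a 0.74 [209. 119. 306. 245.] rect@80 [503.1 -45.4] [106.8 155.4] 79.0
stand 0.88 [ 69. 184. 173. 260.] rect@96 [ 476.5 -248.8] [ 71.  146.7] 17.3
```

View pics/w2.png

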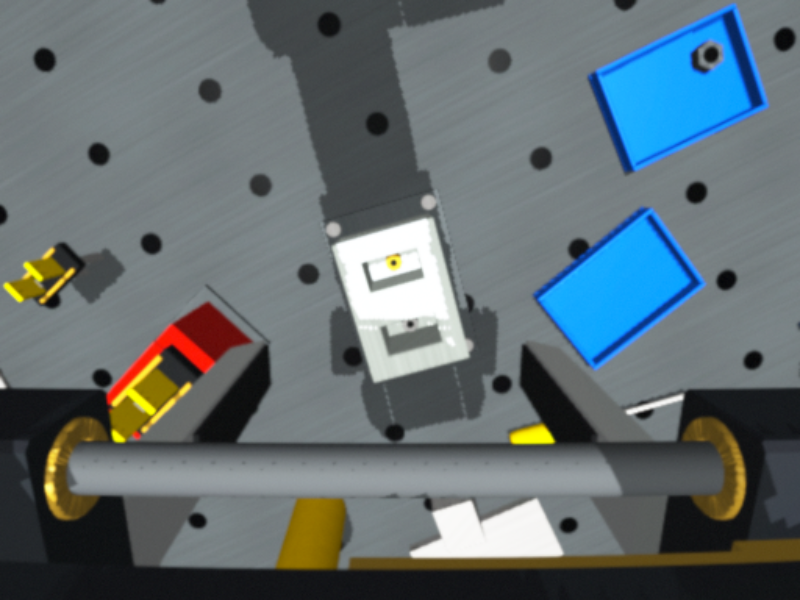

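Run:
```python
from h import *
T=np.array([478.2,-39.1,297.6]); st=dict(tool_pos=T,ee_rot=[-.717,-3.057,-.001]); C=cam("wrist",st)
c=ray(C,np.array([[333,245],[432,217],[469,357],[376,382]])*.64,80)[:,:2]
print(c.round(1),c.mean(0)); 
for a,b in [(0,3),(1,2),(1,0),(2,3)]: d=c[b]-c[a]; print(np.hypot(*d).round(1),np.arctan2(d[1],d[0]).round(3))
print(ray(cam("top"),[[348,218]],150))
```

```text
[[ 441.5  -80.2]
 [ 457.9    6.3]
 [ 586.1  -17.5]
 [ 570.  -103.9]] [513.86189701 -48.83648262]
130.7 -0.183
130.4 -0.184
88.1 -1.758
87.9 -1.754
[[ 465.04207449 -257.33712297  150.        ]]
```

```bash
python3 -m inch '[[-0.0117,-0.0207,0,0,0,0],[-0.0117,-0.0207,0,0,0,0],[-0.0117,-0.0207,0,0,0,0],[-0.0117,-0.0207,0,0,0,0],[-0.0117,-0.0207,0,0,0,0],[-0.0117,-0.0207,0,0,0,0],[-0.0117,-0.0207,0,0,0,0],[-0.0117,-0.0207,0,0,0,0],[-0.0117,-0.0207,0,0,0,0],[-0.0117,-0.0207,0,0,0,0],[0,0,0,0,0,-0.12],[0,0,0,0,0,-0.12],[0,0,0,0,0,-0.12],[0,0,0,0,0,-0.12],[0,0,0,0,0,-0.12],[0,0,0,0,0,-0.12],[0,0,0,0,0,0],[0,0,0,0,0,0]]'
python3 - <<'E'
from h import *
print(status.get_state()["joints"].round(2))
C,im=look("w3.png",["stand","tongs","tongs_grip"],[96,158,158])
cv2.imwrite("pics/w3.png",cv2.resize(im,(800,600)))
E
```

```text
t: 4.75
tool_pos: [491.8, -275.5, 298.3]
ee_rot: [-0.406, 3.115, 0.0]
wrist_force: [0.7, 0.0, 0.6]
opening: 1.0
[-0.63  0.22  1.27  0.    1.65 -2.46]
[ 491.8 -275.5  298.3] [-0.406  3.115  0.   ] 4.75
stand 0.96 [207. 124. 299. 193.] rect@96 [ 477.6 -280. ] [ 79.9 110.3] 18.8
stand 0.39 [206. 266. 256. 364.] rect@96 [ 755.  -241.8] [82.2 68. ] 12.6
stand 0.36 [354. 317. 390. 344.] rect@96 [680.6 -35.5] [65.3 24.6] 80.6
tongs 0.72 [221.  38. 265.  66.] rect@158 [ 364.5 -320. ] [25.5 46.5] 14.8
tongs 0.61 [222. 144. 285. 185.] rect@158 [ 476.3 -277.8] [38.9 71.4] 18.1
tongs_grip 0.91 [223.  37. 266.  66.] rect@158 [ 364.4 -319.7] [25.5 45.8] 14.8
tongs_grip 0.58 [223. 145. 286. 183.] rect@158 [ 476.2 -277.4] [38.6 70.9] 18.2
```

View pics/w3.png

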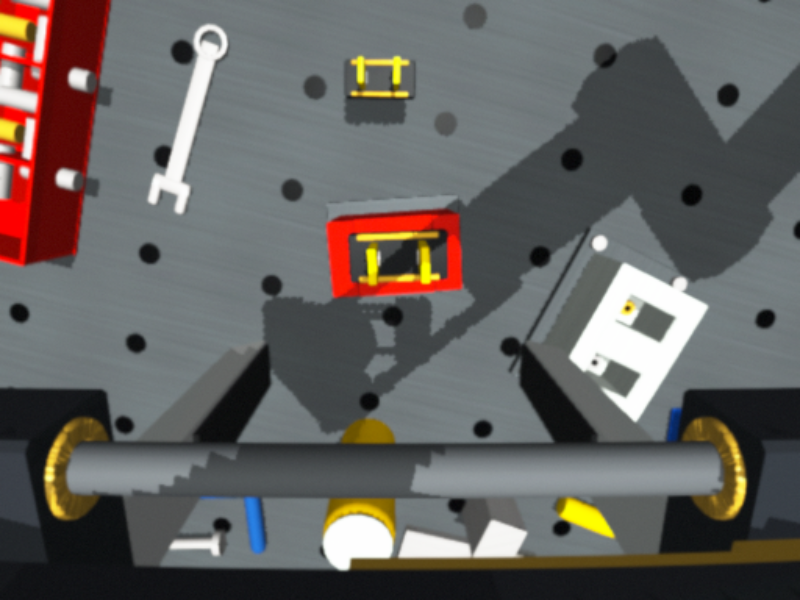

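Run:
```python
import cv2
im=cv2.imread("pics/raw_w3.png")[120:200,200:305]
cv2.imwrite("pics/c3.png",cv2.resize(im,None,fx=7,fy=7,interpolation=cv2.INTER_NEAREST))
```

```text
(no output)
```

View pics/c3.png

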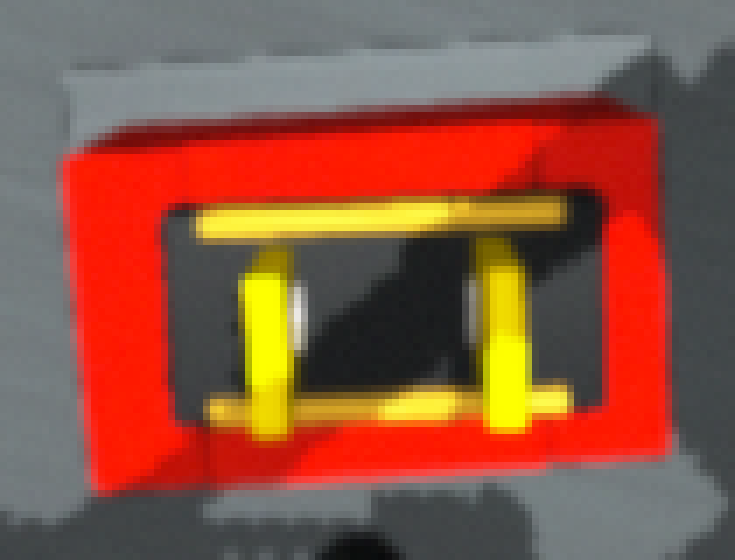

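Run:
```python
from h import *
C=cam("wrist",dict(tool_pos=[491.8,-275.5,298.3],ee_rot=[-.406,3.115,0]))
def q(n,p,z):
    c=ray(C,np.array(p)/7.+[200-.43,120-.43],z)[:,:2]; d=[(c[1]-c[0]+c[2]-c[3])/2,(c[0]-c[3]+c[1]-c[2])/2]
    print(n,c.mean(0).round(1),[np.hypot(*e).round(1) for e in d],[np.degrees(np.arctan2(e[1],e[0])).round(1) for e in d])
q("stand",[[65,157],[657,120],[668,455],[95,490]],96)
q("block",[[168,205],[605,190],[605,410],[175,425]],112)
q("paddles",[[240,272],[530,262],[533,430],[250,438]],158)
```

```text
stand [ 484.8 -277.4] [np.float64(108.7), np.float64(62.7)] [np.float64(108.4), np.float64(-161.7)]
block [ 481.9 -275. ] [np.float64(77.7), np.float64(39.7)] [np.float64(106.8), np.float64(-164.2)]
paddles [ 482.3 -275.3] [np.float64(45.7), np.float64(26.9)] [np.float64(106.6), np.float64(-162.9)]
```

```bash
python3 -m inch '[[0.009,0.0024,0,0,0,-0.046],[0,0,0.028,0,0,0],[0,0,0.028,0,0,0],[0,0,0.028,0,0,0],[0,0,0.028,0,0,0],[0,0,0.028,0,0,0],[0,0,0.024,0,0,0],[0,0,0.010,0,0,0],[0,0,0.004,0,0,0],[0,0,0,0,0,0]]' && python3 -m inch '[[0,0,0,0,0,0],[0,0,0,0,0,0],[0,0,0,0,0,0],[0,0,0,0,0,0],[0,0,0,0,0,0],[0,0,0,0,0,0]]' -0.128 20
```

```text
t: 5.78
tool_pos: [482.2, -276.2, 120.0]
ee_rot: [0.48, -3.104, -0.001]
wrist_force: [0.1, -0.3, 0.4]
opening: 1.003
t: 6.28
tool_pos: [482.4, -276.3, 120.7]
ee_rot: [-0.48, 3.104, -0.001]
wrist_force: [-0.9, -0.8, 0.7]
opening: 0.61
```

```bash
python3 -m inch '[[0,0,0,0,0,0],[0,0,0,0,0,0],[0,0,0,0,0,0],[0,0,0,0,0,0],[0,0,0,0,0,0],[0,0,0,0,0,0]]'
```

```text
t: 6.78
tool_pos: [482.1, -276.0, 120.3]
ee_rot: [0.481, -3.105, -0.001]
wrist_force: [-1.4, 1.0, 1.0]
opening: 0.438
```

```bash
python3 -m inch '[[0,0,0,0,0,0],[0,0,-0.005,0,0,0],[0,0,-0.01,0,0,0],[0,0,-0.015,0,0,0],[0,0,-0.02,0,0,0],[0,0,-0.02,0,0,0],[0,0,-0.02,0,0,0],[0,0,-0.02,0,0,0],[0,0,-0.02,0,0,0],[0,0,-0.01,0,0,0],[0,0,0,0,0,0],[0,0,0,0,0,0],[0,0,0,0,0,0]]'
python3 - <<'E'
from h import *
C,im=look("w4.png",["tongs","brass_spacer"],[158,40])
cv2.imwrite("pics/w4.png",cv2.resize(im,(800,600)))
E
```

```text
t: 7.87
tool_pos: [481.5, -275.8, 259.0]
ee_rot: [0.48, -3.103, -0.003]
wrist_force: [0.0, -0.8, -1.8]
opening: 0.436
[ 481.5 -275.8  259. ] [ 4.800e-01 -3.103e+00 -3.000e-03] 7.87
tongs 0.86 [222.  38. 269.  68.] rect@158 [ 364.3 -319.5] [24.6 46.2] 15.4
tongs 0.81 [198. 178. 307. 256.] rect@158 [ 514.5 -265.8] [ 81.  112.5] 16.5
```

View pics/w4.png

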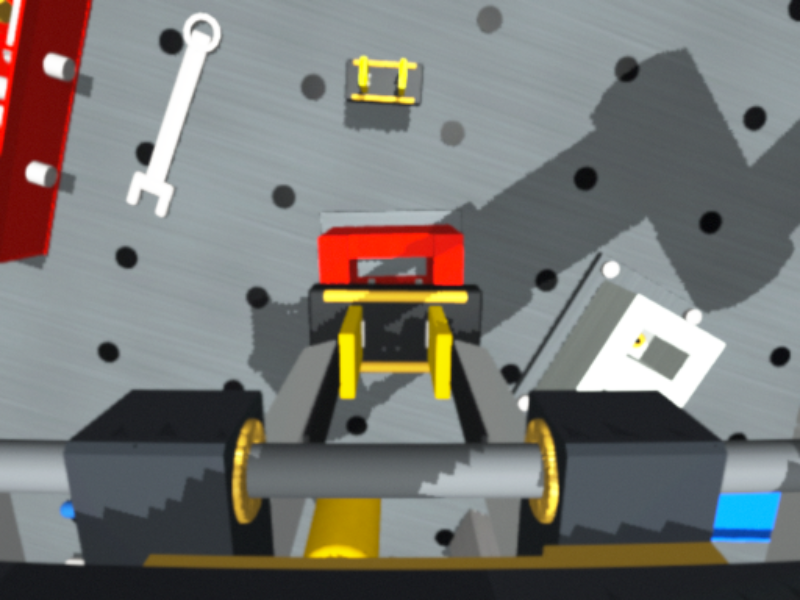

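Run:
```python
from h import *
for f,p,r,(x,y) in [("w2",[478.2,-39.1,297.6],[-.717,-3.057,-.001],(393,263)),("w3",[491.8,-275.5,298.3],[-.406,3.115,0],(628,308)),("w4",[481.5,-275.8,259],[.48,-3.103,-.003],(640,341))]:
    C=cam("wrist",dict(tool_pos=p,ee_rot=r)); im=cv2.imread(f"pics/raw_{f}.png"); x=int(x*.64);y=int(y*.64)
    h=cv2.cvtColor(im,cv2.COLOR_BGR2HSV); m=cv2.inRange(h,(15,90,90),(35,255,255)); w=np.zeros_like(m); w[y-14:y+15,x-14:x+15]=1
    ys,xs=np.nonzero(m*w); print(f,len(xs),xs.min(),xs.max(),ys.min(),ys.max(),ray(C,[[(xs.min()+xs.max())/2,(ys.min()+ys.max())/2]],40)[0].round(1))
a,b=(im0:=cv2.imread("pics/raw_w2.png"))[150:185,225:280],cv2.imread("pics/raw_w3.png")[175:225,375:435]
cv2.imwrite("pics/c2.png",np.hstack([cv2.resize(a,(440,280),interpolation=0),cv2.resize(b,(336,280),interpolation=0)]))
```

```text
w2 75 247 256 163 172 [482.8 -43.1  40. ]
w3 52 398 406 192 200 [481.8 -42.1  40. ]
w4 36 405 412 214 221 [482.6 -41.7  40. ]
```

View pics/c2.png

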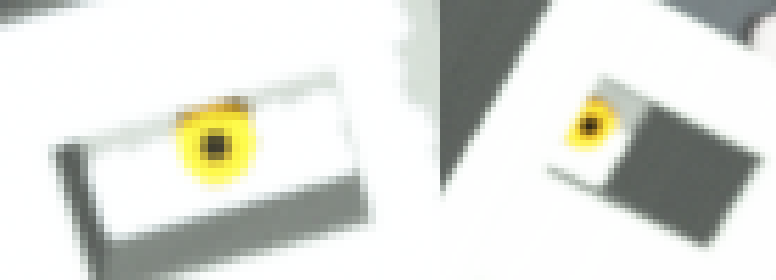

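```bash
python3 -m inch '[[-0.0034,0.0105,0,0,0,0],[-0.0068,0.0211,0,0,0,0],[-0.0068,0.0211,0,0,0,0],[-0.0068,0.0211,0,0,0,0],[-0.0068,0.0211,0,0,0,0],[-0.0068,0.0211,0,0,0,0],[-0.0068,0.0211,0,0,0,0],[-0.0068,0.0211,0,0,0,0],[-0.0068,0.0211,0,0,0,0],[-0.0068,0.0211,0,0,0,0],[-0.0068,0.0211,0,0,0,0],[-0.0068,0.0211,0,0,0,0],[0,0,0,0,0,0.1],[0,0,0,0,0,0.1],[0,0,0,0,0,0.1],[0,0,0,0,0,0.1],[0,0,0,0,0,0.09],[0,0,0,0,0,0],[0,0,0,0,0,0]]'
cat > pose.py <<'E'
import sys
from h import *
st=status.get_state(); M=R.from_rotvec(st["ee_rot"]).as_matrix(); t=np.array(eval(sys.argv[1])); yaw=np.arctan2(-M[0,1],M[1,1])
d=M.T@(t-np.array(st["tool_pos"])); print("tool dxyz mm",d.round(1),"yaw",yaw.round(3),"tilt",np.arccos(-M[2,2]).round(4),"open",st["opening"]*94,"j",st["joints"].round(2))
E
python3 pose.py "[482.7,-43,131]"
```

```text
t: 9.6
tool_pos: [483.1, -20.8, 260.3]
ee_rot: [0.283, 3.129, 0.001]
wrist_force: [0.7, -0.3, 0.4]
opening: 0.431
tool dxyz mm [ -3.6 -22.  129.3] yaw -0.18 tilt 0.0004 open 40.468008835837864 j [-0.19  0.1   1.51  0.    1.53 -1.58]
```

```bash
python3 -m inch '[[-0.0018,-0.011,0.01,0,0,0],[-0.0018,-0.011,0.02,0,0,0],[0,0,0.01,0,0,0],[0,0,0,0,0,0],[0,0,0,0,0,0]]'; python3 pose.py "[482.7,-43,131]"
python3 - <<'E'
from h import *
C,im=look("w5.png",["tongs","brass_spacer","fixture"],[158,40,80])
cv2.imwrite("pics/w5.png",cv2.resize(im,(800,600)))
E
```

```text
t: 10.02
tool_pos: [482.3, -43.5, 219.5]
ee_rot: [-0.287, -3.127, -0.001]
wrist_force: [-0.3, 0.3, 1.2]
opening: 0.438
tool dxyz mm [-0.4  0.5 88.5] yaw -0.183 tilt 0.002 open 41.18520706539737 j [-0.23  0.11  1.59  0.    1.44 -1.62]
[482.3 -43.5 219.5] [-2.870e-01 -3.127e+00 -1.000e-03] 10.02
tongs 0.81 [346.  93. 413. 217.] rect@158 [467.6  65.2] [ 61.6 103. ] 50.7
tongs 0.57 [  2.  84.  34. 118.] rect@158 [ 367.9 -226.6] [31.2 28.1] 70.5
tongs 0.38 [226. 324. 262. 358.] rect@158 [629.3 -77.3] [31.4 38.8] 79.4
brass_spacer 0.6 [244. 165. 261. 180.] rect@40 [483.2 -44.5] [14.9 15.1] 79.7
fixture 0.79 [208. 126. 299. 259.] rect@80 [502.8 -47.5] [102. 154.] 79.4
```

View pics/w5.png

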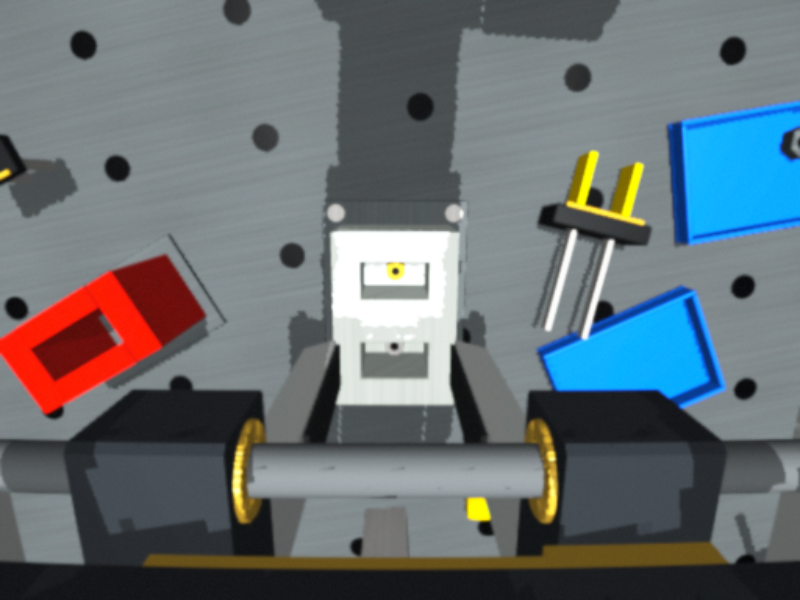

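The picture shows that the gripper is empty. The tongs slipped out during the fast sideways move and now lie at about pixel (595,240), to the right of the fixture. I'll measure how they lie and pick them up again.

Run:
```python
from h import *
C=cam("wrist",dict(tool_pos=[482.3,-43.5,219.5],ee_rot=[-.287,-3.127,-.001]))
pts={"padL_end":(593,153,30),"padR_end":(638,166,30),"blkL_near":(548,208,40),"blkR_near":(648,232,40),"tipL":(547,329,24),"tipR":(585,335,24)}
for k,(x,y,z) in pts.items(): print(k,ray(C,[[x*.64,y*.64]],z)[0].round(0))
im=cv2.imread("pics/raw_w5.png")[85:225,330:445]
cv2.imwrite("pics/c5.png",cv2.resize(im,None,fx=4.2,fy=4.2,interpolation=0))
```

```text
padL_end [422. 125.  30.]
padR_end [438. 160.  30.]
blkL_near [457.  82.  40.]
blkR_near [489. 159.  40.]
tipL [559.  74.  24.]
tipR [571. 106.  24.]
```

```bash
python3 -m inch '[[0,0.015,-0.01,0,0,0],[0,0.03,-0.02,0,0,0],[0,0.03,-0.02,0,0,0],[0,0.03,-0.02,0,0,0],[0,0.015,-0.01,0,0,0],[0,0,0,0,0,0],[0,0,0,0,0,0]]' 0.3 40
python3 - <<'E'
from h import *
C,im=look("w6.png",["tongs","tongs_grip"],[33,33])
cv2.imwrite("pics/w6.png",cv2.resize(im[40:280,130:430],(800,640))[:600])
E
```

```text
t: 10.8
tool_pos: [505.1, 74.8, 300.9]
ee_rot: [0.283, 3.127, -0.001]
wrist_force: [-0.1, -0.5, 0.2]
opening: 0.652
[505.1  74.8 300.9] [ 2.830e-01  3.127e+00 -1.000e-03] 10.8
tongs 0.74 [257.  98. 308. 200.] rect@33 [476.4 123.2] [ 78.2 106.8] 42.8
tongs_grip 0.69 [254.  99. 306. 201.] rect@33 [492.1 119.6] [ 78.8 136.2] 80.8
```

View pics/w6.png

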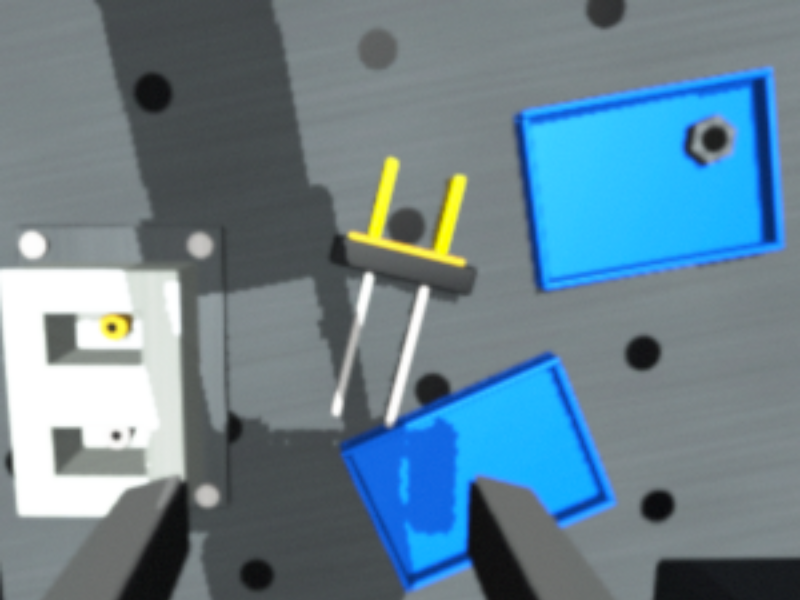

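Run:
```python
from h import *
C=cam("wrist",dict(tool_pos=[505.1,74.8,300.9],ee_rot=[.283,3.127,-.001]))
pts={"pLe":(392,158,33),"pLr":(375,235,33),"pRe":(459,177,33),"pRr":(440,252,33),"bL":(348,236,40),"bR":(466,263,40),"bLf":(332,262,40),"bRf":(472,292,40),"tL":(337,412,26),"tR":(389,422,26)}
P={}
for k,(x,y,z) in pts.items(): P[k]=ray(C,[[x*.375+130,y*.375+40]],z)[0]; print(k,P[k].round(1))
e=(P["pLe"]+P["pRe"])/2; r=(P["pLr"]+P["pRr"])/2; t=(P["tL"]+P["tR"])/2
f=lambda v:(np.hypot(*v[:2]).round(1),np.degrees(np.arctan2(v[1],v[0])).round(1))
print("ends",e,"root",r,"tip",t); print(f(r-e),f(t-e),f(P["pRe"]-P["pLe"]),f(P["bR"]-P["bL"]),f(P["bRf"]-P["bLf"]))
```

```text
pLe [421.8 125.7  33. ]
pLr [460.7 109.7  33. ]
pRe [438.1 160.   33. ]
pRr [476.2 143.6  33. ]
bL [458.2  94.9  40. ]
bR [484.1 156.   40. ]
bLf [470.5  83.8  40. ]
bRf [500.4 156.9  40. ]
tL [557.4  71.1  26. ]
tR [568.9 100.1  26. ]
ends [429.95653026 142.86724411  33.        ] root [468.44094951 126.68782248  33.        ] tip [563.13924889  85.58159803  26.        ]
(np.float64(41.7), np.float64(-22.8)) (np.float64(145.0), np.float64(-23.3)) (np.float64(38.0), np.float64(64.5)) (np.float64(66.3), np.float64(67.0)) (np.float64(79.0), np.float64(67.7))
```

```bash
python3 -m inch '[[0,0,0,0,0,0.111],[0,0,0,0,0,0.111],[0,0,0,0,-0.11,0],[0,0,0,0,-0.11,0],[0,0,0,0,-0.11,0],[0,0,0,0,-0.11,0],[0,0,0,0,-0.115,0],[0,0,0,0,-0.115,0],[0,0,0,0,-0.115,0],[0,0,0,0,0,0],[0,0,0,0,0,0]]' 0.49 40; python3 pose.py "[392.9,158.8,80.3]"
```

```text
t: 11.87
tool_pos: [502.7, 73.2, 298.0]
ee_rot: [0.478, 2.34, -0.199]
wrist_force: [-0.2, 0.3, -0.2]
opening: 0.748
tool dxyz mm [247.7  36.6  64.2] yaw -0.405 tilt 0.7629 open 70.31918370343732 j [ 0.46 -0.17  1.96 -0.71  0.94 -0.4 ]
```

```bash
python3 -m inch '[[0.031,0.0046,0.008,0,0,0],[0.031,0.0046,0.008,0,0,0],[0.031,0.0046,0.008,0,0,0],[0.031,0.0046,0.008,0,0,0],[0.031,0.0046,0.008,0,0,0],[0.031,0.0046,0.008,0,0,0],[0.031,0.0046,0.008,0,0,0],[0.031,0.0046,0.008,0,0,0],[0,0,0,0,-0.02,0],[0,0,0,0,0,0],[0,0,0,0,0,0]]'; python3 pose.py "[457.9,130.9,10]"
```

```text
t: 12.78
tool_pos: [397.8, 161.1, 82.0]
ee_rot: [0.48, 2.315, -0.202]
wrist_force: [0.1, -0.8, 0.6]
opening: 0.743
tool dxyz mm [ 3.5 -3.6 98.4] yaw -0.41 tilt 0.7861 open 69.8886118492102 j [ 0.94  0.16  2.35 -1.17  0.85  0.69]
```

```bash
python3 -m inch '[[0,0,0.015,0,0,0],[0,0,0.02,0,0,0],[0,0,0.02,0,0,0],[0,0,0.015,0,0,0],[0,0,0,0,0,0],[0,0,0,0,0,0]]'; python3 pose.py "[457.9,130.9,10]"
python3 - <<'E'
from h import *
C,im=look("w7.png",["tongs_grip"],[33])
E
```

```text
t: 13.28
tool_pos: [428.0, 155.7, 62.7]
ee_rot: [0.507, 2.352, -0.231]
wrist_force: [-0.2, -0.2, 0.2]
opening: 0.745
tool dxyz mm [ 8.5 -8.6 64.3] yaw -0.434 tilt 0.7485 open 70.06064009728901 j [ 0.83  0.2   2.32 -1.18  0.79  0.63]
[428.  155.7  62.7] [ 0.507  2.352 -0.231] 13.28
tongs_grip 0.66 [199. 162. 287. 252.] rect@33 [475.8 122.6] [ 82.4 157.1] 63.1
```

```bash
python3 -m inch '[[0,0,-0.01,0,0.075,0],[0,0,-0.01,0,0.075,0],[0,0,0,0,0.075,0],[0,0,0,0,0,0],[0,0,0,0,0,0]]'; python3 pose.py "[454.3,132.5,60]"
python3 - <<'E'
from h import *
st=status.get_state(); M=R.from_rotvec(st["ee_rot"]).as_matrix()
u=np.array([.919,-.394,0]);u/=np.linalg.norm(u); z=.5*u-np.array([0,0,.866]); y=np.array([.394,.919,0]);y/=np.linalg.norm(y)
D=np.c_[np.cross(y,z),y,z]; print("turn",R.from_matrix(M.T@D).as_rotvec().round(3))
E
```

```text
t: 13.8
tool_pos: [417.1, 159.0, 75.1]
ee_rot: [0.554, 2.541, -0.194]
wrist_force: [0.5, -0.5, 0.1]
opening: 0.746
tool dxyz mm [-30.2  -7.8  36.7] yaw -0.437 tilt 0.5531 open 70.1358665181737 j [ 0.67  0.09  2.2  -0.77  0.76  0.08]
turn [-0.039  0.028 -0.014]
```

```bash
python3 -m inch '[[-0.0101,-0.0026,0.0122,0,0,0],[-0.0101,-0.0026,0.0122,0,0,0],[-0.0101,-0.0026,0.0122,0,0,0],[0,0,0,-0.039,0.028,-0.014],[0,0,0,0,0,0],[0,0,0,0,0,0]]'; python3 pose.py "[454.3,132.5,7.5]"
python3 - <<'E'
from h import *
C,im=look("w8.png",["tongs_grip"],[33])
cv2.imwrite("pics/w8.png",cv2.resize(im,(800,600)))
E
```

```text
t: 14.3
tool_pos: [452.2, 132.2, 58.0]
ee_rot: [0.525, 2.575, -0.147]
wrist_force: [-0.4, 0.2, 0.3]
opening: 0.748
tool dxyz mm [23.6  1.4 44.7] yaw -0.404 tilt 0.521 open 70.33875005355615 j [ 0.49  0.11  2.23 -0.76  0.61 -0.09]
[452.2 132.2  58. ] [ 0.525  2.575 -0.147] 14.3
tongs_grip 0.73 [205. 144. 309. 276.] rect@33 [485.4 118.3] [ 82.8 153.1] 67.0
```

View pics/w8.png

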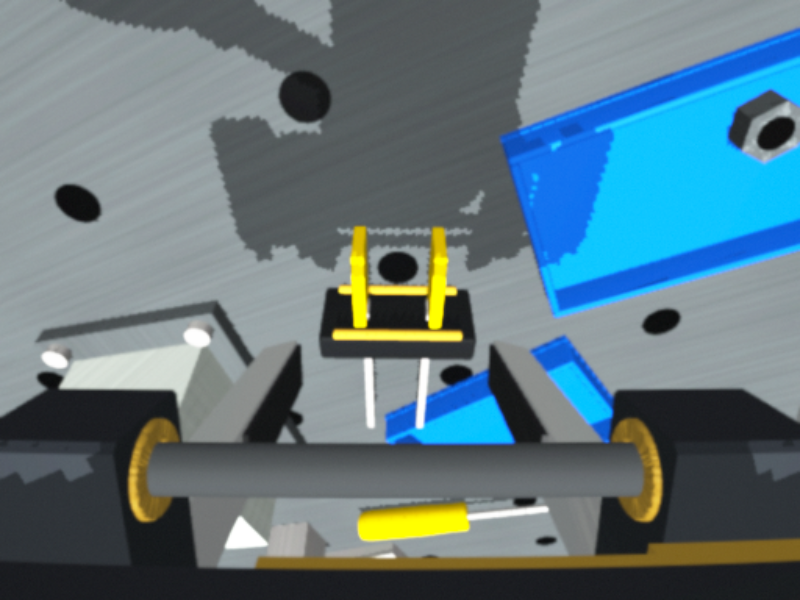

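```bash
python3 -m inch '[[0.006,0.0003,0.0112,0,0,0],[0.006,0.0003,0.0112,0,0,0],[0.006,0.0003,0.0112,0,0,0],[0.0056,0.0003,0.011,0,0,0],[0,0,0,0,0,0]]'&& python3 -m inch '[[0,0,0,0,0,0],[0,0,0,0,0,0],[0,0,0,0,0,0],[0,0,0,0,0,0],[0,0,0,0,0,0],[0,0,0,0,0,0],[0,0,0,0,0,0],[0,0,0,0,0,0]]' -0.6 40; python3 pose.py "[454.3,132.5,7.5]"
```

```text
t: 14.82
tool_pos: [454.1, 133.5, 6.5]
ee_rot: [0.52, 2.578, -0.147]
wrist_force: [0.6, 0.0, -0.2]
opening: 0.744
t: 15.48
tool_pos: [456.0, 133.3, 8.8]
ee_rot: [0.524, 2.574, -0.143]
wrist_force: [0.3, 0.1, 0.1]
opening: 0.221
tool dxyz mm [ 1.7 -1.4  0.6] yaw -0.402 tilt 0.522 open 20.796283768936938 j [ 0.49  0.21  2.3  -0.97  0.49  0.16]
```

Run:
```python
from h import *
C,im=look("w9.png",["tongs_grip"],[33])
cv2.imwrite("pics/w9.png",cv2.resize(im,(800,600)))
```

```text
[456.  133.3   8.8] [ 0.524  2.574 -0.143] 15.48
tongs_grip 0.97 [194. 186. 306. 286.] rect@33 [471.2 127.6] [33.2 70.1] 64.2
```

View pics/w9.png

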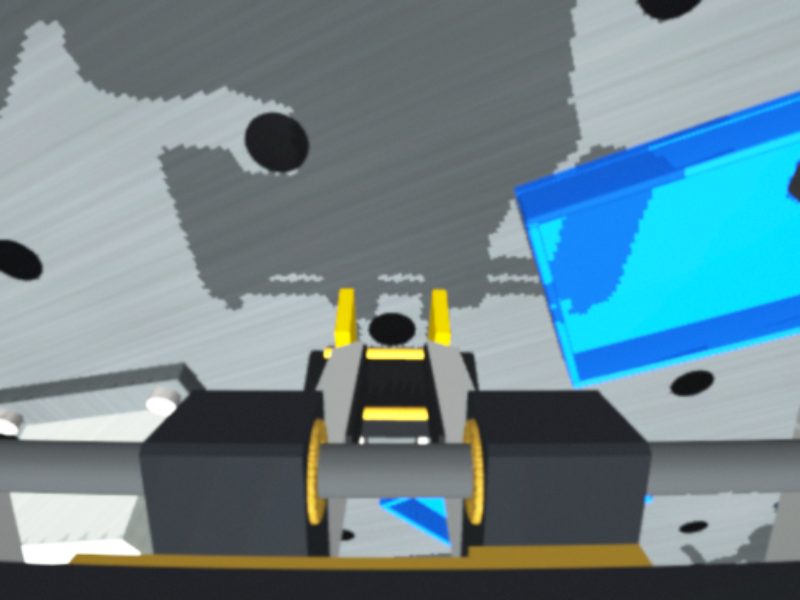

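Run:
```python
from h import *
u=np.array([.919,-.394,0]);y=np.array([.394,.919,0]);e=np.array([429.96,142.87,0]);Z=np.array([0,0,1.])
L={}
for s in(-1,1):
  for h in(7,33): L[f"pend{s}z{h}"]=e+22*s*y+h*Z; L[f"proot{s}z{h}"]=e+45*u+22*s*y+h*Z
  for h in(0,40): L[f"btop{s}z{h}"]=e+46*u+40*s*y+h*Z
  L[f"btopfar{s}z40"]=e+62*u+40*s*y+40*Z
for f,p,r in [("w8",[452.2,132.2,58.0],[.525,2.575,-.147]),("w9",[456,133.3,8.8],[.524,2.574,-.143])]:
    C=cam("wrist",dict(tool_pos=p,ee_rot=r)); print(f,"TCP",(proj(C,[p])/.64).round(0)); im=cv2.imread(f"pics/{f}.png")
    M=R.from_rotvec(r).as_matrix(); print(" depth TCP",(C[2]@np.r_[p,1])[2].round(), "grasp pt",(proj(C,[np.array(p)-19*M[:,2]])/.64).round())
    for k,v in L.items(): 
        q=(proj(C,[v])/.64)[0]
        if f=="w9": print(k,q.round(),(C[2]@np.r_[v,1])[2].round())
print(status.get_state()["opening"]*94)
```

```text
w8 TCP [[396. 334.]]
 depth TCP 227.0 grasp pt [[396. 347.]]
w9 TCP [[396. 334.]]
 depth TCP 227.0 grasp pt [[396. 347.]]
pend-1z7 [339. 285.] 209.0
proot-1z7 [346. 356.] 240.0
pend-1z33 [334. 330.] 190.0
proot-1z33 [342. 401.] 221.0
btop-1z0 [310. 346.] 245.0
btop-1z40 [299. 416.] 216.0
btopfar-1z40 [304. 436.] 227.0
pend1z7 [446. 285.] 209.0
proot1z7 [439. 356.] 240.0
pend1z33 [451. 331.] 190.0
proot1z33 [443. 402.] 221.0
btop1z0 [475. 347.] 245.0
btop1z40 [486. 416.] 216.0
btopfar1z40 [481. 437.] 227.0
19.046514416003234
```

Run:
```python
from h import *
c=camera_info("wrist");K=np.array(c["K"]);d=np.array(c["dist_coeffs"]);H=np.linalg.inv(np.array(c["hand_eye"]));print(K.round(1).tolist(),d)
for z in (0,-19,-40,-60):
    P=[[sx*8,-y,z] for y in(47,35,20.6) for sx in(1,-1)]
    print(z,(cv2.projectPoints(np.array(P,float),cv2.Rodrigues(H[:3,:3])[0],H[:3,3],K,d)[0].reshape(-1,2)/.64).round(0).tolist())
```

```text
[[324.1, 0.0, 252.5], [0.0, 324.1, 193.4], [0.0, 0.0, 1.0]] [-0.04642126  0.          0.          0.          0.        ]
0 [[290.0, 317.0], [292.0, 351.0], [317.0, 317.0], [319.0, 351.0], [350.0, 317.0], [350.0, 351.0]]
-19 [[281.0, 329.0], [283.0, 366.0], [310.0, 329.0], [312.0, 366.0], [346.0, 329.0], [347.0, 366.0]]
-40 [[269.0, 345.0], [271.0, 385.0], [301.0, 345.0], [303.0, 386.0], [340.0, 345.0], [341.0, 386.0]]
-60 [[254.0, 364.0], [257.0, 408.0], [290.0, 364.0], [293.0, 409.0], [334.0, 364.0], [335.0, 409.0]]
```

The fingers closed to 19 mm above the paddles. The hand camera also shows the finger ends about 40 mm short of the reported TCP: they appear at (270,345), which matches tool z = -40. That explains the weak first grip. I'll treat the true tip as tool z ≈ -39, then approach again while watching the force.

```bash
python3 -m inch '[[0,0,0,0,0,0],[0,0,0,0,0,0],[0,0,0,0,0,0],[0,0,0,0,0,0],[0,0,0,0,0,0],[0,0,0,0,0,0],[0,0,0,0,0,0],[0,0,0,0,0,0],[0.001,-0.001,0.01,0,0,0],[0,0,0.01,0,0,0],[0,0,0.006,0,0,0],[0,0,0,0,0,0],[0,0,0,0,0,0]]' 0.49 40; python3 pose.py "[471,125.5,-24]"
```

```text
t: 16.67
tool_pos: [466.4, 127.5, -14.6]
ee_rot: [0.523, 2.575, -0.144]
wrist_force: [-0.2, -0.6, -0.4]
opening: 0.745
tool dxyz mm [ 0.4 -0.  10.6] yaw -0.402 tilt 0.5212 open 70.03750364005778 j [ 0.46  0.26  2.32 -1.11  0.44  0.29]
```

```bash
python3 -m inch '[[0,0,0.005,0,0,0],[0,0,0.005,0,0,0],[0,0,0,0,0,0]]' && python3 -m inch '[[0,0,0,0,0,0],[0,0,0,0,0,0],[0,0,0,0,0,0],[0,0,0,0,0,0],[0,0,0,0,0,0],[0,0,0,0,0,0],[0,0,0,0,0,0],[0,0,0,0,0,0],[0,0,0,0,0,0],[0,0,0,0,0,0]]' -0.6 40; python3 pose.py "[471,125.5,-24]"
```

```text
t: 16.92
tool_pos: [471.3, 125.7, -23.1]
ee_rot: [0.523, 2.575, -0.144]
wrist_force: [-0.1, -0.2, 0.4]
opening: 0.744
t: 17.75
tool_pos: [471.2, 125.8, -22.9]
ee_rot: [0.523, 2.574, -0.143]
wrist_force: [-3.4, 1.5, 5.3]
opening: 0.268
tool dxyz mm [ 0.6 -0.3  1. ] yaw -0.402 tilt 0.522 open 25.16476290066093 j [ 0.45  0.29  2.32 -1.17  0.42  0.35]
```

```bash
python3 -m inch '[[-0.0025,0,-0.0043,0,0,0],[-0.005,0,-0.0087,0,0,0],[-0.005,0,-0.0087,0,0,0],[-0.005,0,-0.0087,0,0,0],[-0.005,0,-0.0087,0,0,0],[-0.005,0,-0.0087,0,0,0],[-0.005,0,-0.0087,0,0,0],[0,0,0,0,0,0],[0,0,0,0,0,0]]'; python3 pose.py "[471,125.5,-24]";python3 - <<'E'
from h import *
C,im=look("w10.png",["tongs_grip","tongs"],[90,90])
E
```

```text
t: 18.5
tool_pos: [471.2, 125.8, 42.0]
ee_rot: [0.524, 2.574, -0.143]
wrist_force: [0.3, 0.6, -1.0]
opening: 0.269
tool dxyz mm [32.9 -0.2 57.2] yaw -0.402 tilt 0.5217 open 25.26974910865723 j [ 0.45  0.15  2.23 -0.81  0.55 -0.06]
[471.2 125.8  42. ] [ 0.524  2.574 -0.143] 18.5
tongs_grip 0.79 [188. 201. 314. 344.] rect@90 [449.9 135.7] [33.7 73.3] 64.5
tongs 0.56 [192. 199. 310. 343.] rect@90 [449.3 135.3] [31.9 72.4] 65.1
```

```bash
cat > kin.py <<'E'
from h import *
from scipy.optimize import least_squares
S=[([.991,.277,1.506,0,1.361,-.121],[254.3,515,167.4],[-.714,-3.059,.003]),
([-.63,.22,1.27,0,1.65,-2.46],[491.8,-275.5,298.3],[-.406,3.115,0]),
([-.19,.1,1.51,0,1.53,-1.58],[483.1,-20.8,260.3],[.283,3.129,.001]),
([.46,-.17,1.96,-.71,.94,-.4],[502.7,73.2,298],[.478,2.34,-.199]),
([.94,.16,2.35,-1.17,.85,.69],[397.8,161.1,82],[.48,2.315,-.202]),
([.67,.09,2.2,-.77,.76,.08],[417.1,159,75.1],[.554,2.541,-.194]),
([.49,.11,2.23,-.76,.61,-.09],[452.2,132.2,58],[.525,2.575,-.147]),
([.45,.29,2.32,-1.17,.42,.35],[471.2,125.8,-22.9],[.523,2.574,-.143])]
E_=lambda a,t:R.from_euler(a,t).as_matrix()
def fk(q,p):
    h,L1,L2,L,e1,e2,c=p; A=E_("z",q[0]); B=A@E_("y",q[1]); F=A@E_("y",q[1]+q[2]); W=F@E_("z",q[3])@E_("y",q[4])@E_("z",q[5]+c)
    return np.array([0,0,h])+A@[e1,0,0]+B@[0,0,L1]+F@[e2,0,L2]+W@[0,0,L], W
def res(p):
    o=[]
    for q,x,r in S:
        P,W=fk(q,p); o+=list(P-x)+list(100*R.from_matrix(R.from_rotvec(r).as_matrix().T@W).as_rotvec())
    return o
best=min((least_squares(res,[250,400,350,300,0,0,c]) for c in (0,1.57,3.14,-1.57)),key=lambda s:s.cost)
p=best.x
lo=np.array([-2.89,-.75,.22,-1.18,.11,-2.7]);hi=np.array([2.89,2.08,2.7,4.32,2.71,2.7])
def ik(P,W,q0):
    f=lambda q:np.r_[(fk(q,p)[0]-P)/10,10*R.from_matrix(W.T@fk(q,p)[1]).as_rotvec()]
    s=min((least_squares(f,np.clip(q,lo+.01,hi-.01),bounds=(lo,hi)) for q in q0),key=lambda s:s.cost); return s.x.round(2),round(s.cost,3)
def frame(az,th):  # u azimuth deg, tool z = sin th*u - cos th*up
    a=np.radians(az);t=np.radians(th);u=np.array([np.cos(a),np.sin(a),0]);y=np.array([-u[1],u[0],0]);z=np.sin(t)*u-np.array([0,0,np.cos(t)]);return np.c_[np.cross(y,z),y,z]
E
python3 - <<'E'
from kin import *
print(p.round(3),best.cost)
Q=[[.45,.15,2.23,-.81,.55,-.06],[-.3,.5,1.3,-.65,2.2,-2.1],[-.3,.8,1,.2,2,-1],[.4,.5,1.6,0,.4,-1.5],[.5,.6,1.6,0,.2,-1.6]]
def t(n,g,az,th):
    W=frame(az,th); print(n,ik(np.array(g)+58*W[:,2],W,Q))
t("stand60",[482,-275.5,140],17.5,-60); t("stand60up",[482,-275.5,240],17.5,-60)
for az,g in ((20,(480,175,25)),(30,(540,312,25)),(0,(300,0,25)),(10,(380,60,25)),(-22,(400,-160,25))):
  for th in (30,50,60,70): t((az,g,th),g,az,th)
E
```

```text
[105.938 519.05  386.701 305.236  54.574  37.918   1.571] 8908.776288293267
stand60 (array([-0.3 ,  0.74,  1.36, -0.56,  1.94, -2.13]), np.float64(0.0))
stand60up (array([-0.3 ,  0.64,  1.26, -0.61,  2.11, -2.25]), np.float64(0.0))
(20, (480, 175, 25), 30) (array([ 0.35,  0.34,  2.23, -0.01,  0.11, -1.56]), np.float64(0.206))
(20, (480, 175, 25), 50) (array([ 0.41,  0.32,  2.24, -1.18,  0.11, -0.33]), np.float64(5.848))
(20, (480, 175, 25), 60) (array([ 0.41,  0.31,  2.23, -1.18,  0.11, -0.33]), np.float64(12.118))
(20, (480, 175, 25), 70) (array([ 0.41,  0.29,  2.22, -1.18,  0.11, -0.32]), np.float64(20.69))
(30, (540, 312, 25), 30) (array([ 0.52,  0.48,  2.  , -0.  ,  0.14, -1.57]), np.float64(0.0))
(30, (540, 312, 25), 50) (array([ 0.57,  0.47,  2.02, -1.18,  0.11, -0.34]), np.float64(3.62))
(30, (540, 312, 25), 60) (array([ 0.57,  0.46,  2.01, -1.18,  0.11, -0.34]), np.float64(8.855))
(30, (540, 312, 25), 70) (array([ 0.57,  0.44,  2.  , -1.18,  0.11, -0.33]), np.float64(16.511))
(0, (300, 0, 25), 30) (array([ 0.1 ,  0.05,  2.65, -1.18,  0.11, -0.3 ]), np.float64(0.97))
(0, (300,
[... 344 characters left out ...]
]), np.float64(0.706))
(10, (380, 60, 25), 50) (array([ 0.23,  0.14,  2.48, -1.18,  0.11, -0.33]), np.float64(8.153))
(10, (380, 60, 25), 60) (array([ 0.23,  0.11,  2.47, -1.18,  0.11, -0.32]), np.float64(15.041))
(10, (380, 60, 25), 70) (array([ 0.23,  0.08,  2.47, -1.18,  0.11, -0.32]), np.float64(23.99))
(-22, (400, -160, 25), 30) (array([-0.31,  0.24,  2.41, -1.18,  0.11, -0.33]), np.float64(0.52))
(-22, (400, -160, 25), 50) (array([-0.31,  0.21,  2.39, -1.18,  0.11, -0.32]), np.float64(7.344))
(-22, (400, -160, 25), 60) (array([-0.31,  0.19,  2.38, -1.18,  0.11, -0.32]), np.float64(14.092))
(-22, (400, -160, 25), 70) (array([-0.31,  0.16,  2.38, -1.18,  0.11, -0.31]), np.float64(23.01))
```

```bash
python3 -m inch '[[-0.004,0,-0.007,0,0,0],[-0.0075,0,-0.013,0,0,0],[-0.0075,0,-0.013,0,0,0],[-0.0075,0,-0.013,0,0,0],[-0.0075,0,-0.013,0,0,0],[-0.0075,0,-0.013,0,0,0],[-0.0075,0,-0.013,0,0,0],[-0.0075,0,-0.013,0,0,0],[-0.0075,0,-0.013,0,0,0],[-0.0075,0,-0.013,0,0,0],[-0.004,0,-0.007,0,0,0],[0,0,0,0,0.04,0],[0,0,0,0,0.08,0],[0,0,0,0,0.08,0],[0,0,0,0,0.08,0],[0,0,0,0,0.08,0],[0,0,0,0,0.08,0],[0,0,0,0,0.08,0],[0,0,0,0,0,0],[0,0,0,0,0,0]]' - 50; python3 pose.py "[443,-290,240]"
python3 - <<'E'
from h import *
u=np.array([.919,-.394,0]);y=np.array([.394,.919,0]);e=np.array([429.96,142.87,0]);Z=np.array([0,0,1.])
g0=np.array([471.2,125.8,-22.9]);M0=R.from_rotvec([.523,2.574,-.143]).as_matrix()
st=status.get_state(); C=cam("wrist",st); im=get_image("wrist"); cv2.imwrite("pics/raw_w11.png",im)
r=[r for r in trace("wrist","tongs")][0]; print(r["confidence"],np.round(r["extent"]))
M=R.from_rotvec(st["ee_rot"]).as_matrix()
for nm,s in(("blk",40),("pad",14),("jaw",8)):
    for k in (-1,1):
        for a,h in ((46,0),(46,40),(62,0),(62,40)) if nm=="blk" else ((0,7),(0,33)) if nm=="pad" else ((146,14),(146,26)):
            q=M@(M0.T@(e+a*u+k*s*y+h*Z-g0))+st["tool_pos"]; print(nm,k,a,h,(proj(C,[q])[0]).round(),q[2].round())
h=cv2.cvtColor(im,cv2.COLOR_BGR2HSV); m=cv2.inRange(h,(20,120,90),(35,255,255)); n,l,s,c=cv2.connectedComponentsWithStats(m)
print([list(v) for v in s[1:] if v[4]>15])
E
```

```text
t: 20.32
tool_pos: [472.0, 125.2, 191.7]
ee_rot: [-0.631, -3.077, 0.008]
wrist_force: [-0.5, -0.6, -1.5]
opening: 0.26
tool dxyz mm [-136.7 -393.3  -46.3] yaw -0.404 tilt 0.005 open 24.40569613983199 j [ 0.12  0.13  1.63 -0.    1.38 -1.05]
0.9 [191. 198. 312. 343.]
blk -1 46 0 [191. 241.] 211.0
blk -1 46 40 [182. 297.] 246.0
blk -1 62 0 [194. 256.] 203.0
blk -1 62 40 [186. 311.] 238.0
blk 1 46 0 [314. 242.] 211.0
blk 1 46 40 [323. 298.] 245.0
blk 1 62 0 [311. 256.] 203.0
blk 1 62 40 [319. 311.] 237.0
pad -1 0 7 [227. 198.] 240.0
pad -1 0 33 [224. 236.] 262.0
pad 1 0 7 [279. 198.] 240.0
pad 1 0 33 [282. 236.] 262.0
jaw -1 146 14 [242. 329.] 173.0
jaw -1 146 26 [242. 344.] 184.0
jaw 1 146 14 [262. 329.] 173.0
jaw 1 146 26 [262. 344.] 184.0
[[np.int32(225), np.int32(200), np.int32(57), np.int32(85), np.int32(2369)], [np.int32(126), np.int32(237), np.int32(9), np.int32(6), np.int32(33)], [np.int32(187), np.int32(269), np.int32(15), np.int32(67), np.int32(562)], [np.int32(304), np.int32(269), np.int32(14), np.int32(67), np.int32(556)], [np.int32(53), np.int32(346), np.int32(372), np.int32(18), np.int32(3645)]]
```

```bash
python3 -m inch '[[-0.0049,-0.014,-0.0033,0,0,0],[-0.0098,-0.0281,-0.0033,0,0,0],[-0.0098,-0.0281,-0.0033,0,0,0],[-0.0098,-0.0281,-0.0033,0,0,0],[-0.0098,-0.0281,-0.0033,0,0,0],[-0.0098,-0.0281,-0.0033,0,0,0],[-0.0098,-0.0281,-0.0033,0,0,0],[-0.0098,-0.0281,-0.0033,0,0,0],[-0.0098,-0.0281,-0.0033,0,0,0],[-0.0098,-0.0281,-0.0033,0,0,0],[-0.0098,-0.0281,-0.0033,0,0,0],[-0.0098,-0.0281,-0.0033,0,0,0],[-0.0098,-0.0281,-0.0033,0,0,0],[-0.0098,-0.0281,-0.0033,0,0,0],[-0.0049,-0.014,0,0,0,0]]'; python3 -m inch '[[0,0,0,0,0,-0.102],[0,0,0,0,0,-0.102],[0,0,0,0,0,-0.102],[0,0,0,0,0,-0.102],[0,0,0,0,0,-0.102],[0,0,0,0,0,-0.102],[0,0,0,0,0,-0.102],[0,0,0,0,0.045,0],[0,0,0,0,0.087,0],[0,0,0,0,0.087,0],[0,0,0,0,0.087,0],[0,0,0,0,0.087,0],[0,0,0,0,0.087,0],[0,0,0,0,0.087,0],[0,0,0,0,0.087,0],[0,0,0,0,0.087,0],[0,0,0,0,0.087,0],[0,0,0,0,0,0]]'; python3 pose.py "[443,-290,240]"
```

```text
t: 21.67
tool_pos: [443.4, -291.3, 241.5]
ee_rot: [0.628, 3.076, -0.01]
wrist_force: [0.5, -0.5, -1.4]
opening: 0.257
t: 23.17
tool_pos: [445.8, -286.5, 235.8]
ee_rot: [0.368, -2.283, 0.159]
wrist_force: [0.4, -0.0, -3.0]
opening: 0.257
tool dxyz mm [ 5.7 -2.4 -0.1] yaw 0.318 tilt 0.8341 open 24.17175831124447 j [-0.34  0.61  1.12 -0.53  2.06 -2.32]
```

```bash
python3 -m inch '[[0,0,0,0,0.071,0],[0,0,0,0,0.071,0],[0,0,0,0,0.071,0],[0,0,0,0,0,0],[0,0,0,0,0,0]]'
python3 - <<'E'
from h import *
st=status.get_state(); M=R.from_rotvec(st["ee_rot"]).as_matrix()
u0=np.array([.919,-.394,0]);y0=np.array([.394,.919,0]);e0=np.array([429.96,142.87,20.]);g0=np.array([471.2,125.8,-22.9]);M0=R.from_rotvec([.523,2.574,-.143]).as_matrix()
w=lambda v:M@(M0.T@(v-g0))+st["tool_pos"]
g=w(e0+20*u0); t=w(e0+146*u0); ax=(g-t)/126; yy=M@M0.T@y0
print("grip",g.round(1),"tips",t.round(1),"axis",ax.round(3),"y az",np.degrees(np.arctan2(yy[1],yy[0])).round(1),yy[2].round(3),st["joints"].round(2),st["wrist_force"].round(1))
tgt=np.array([484,-277,g[2]]); print("move in tool mm",(M.T@(tgt-g)).round(1)," down unit",(M.T@[0,0,-1]).round(3))
# needed small turn to make axis vertical & y azimuth 108
a=np.radians(108); D=np.c_[[np.sin(a),-np.cos(a),0],[np.cos(a),np.sin(a),0],[0,0,1]]; A=np.c_[np.cross(yy,ax),yy,ax]
print("turn tool",(M.T@R.from_matrix(D@A.T).as_rotvec()).round(3))
im=get_image("wrist"); cv2.imwrite("pics/raw_w12.png",im)
for r in trace("wrist","tongs")[:2]: print(r["confidence"],np.round(r["extent"]))
for r in trace("wrist","stand")[:2]: print(r["confidence"],np.round(r["extent"]))
E
```

```text
t: 23.58
tool_pos: [444.0, -288.7, 240.3]
ee_rot: [0.328, -2.082, 0.191]
wrist_force: [0.4, -0.4, -1.3]
opening: 0.257
grip [ 484.8 -276.   265.3] tips [ 486.1 -276.4  139.3] axis [-0.01   0.003  1.   ] y az 107.8 -0.006 [-0.3   0.72  1.08 -0.65  2.18 -2.32] [ 0.4 -0.4 -1.3]
move in tool mm [ 0.5 -0.7  0.9]  down unit [-0.862  0.002  0.506]
turn tool [-0.     0.009 -0.007]
0.72 [192. 200. 312. 346.]
0.51 [240. 225. 266. 244.]
0.8 [213. 321. 296. 360.]
```

```bash
python3 -m inch '[[-0.005,0,0.003,0,0.009,0],[-0.0103,0,0.0061,0,0,0],[-0.0103,0,0.0061,0,0,0],[-0.0103,0,0.0061,0,0,0],[-0.0103,0,0.0061,0,0,0],[-0.0103,0,0.0061,0,0,0],[0,0,0,0,0,0]]'; python3 -m inch '[[-0.0103,0,0.0061,0,0,0],[-0.0103,0,0.0061,0,0,0],[-0.0103,0,0.0061,0,0,0],[-0.0103,0,0.0061,0,0,0],[-0.005,0,0.003,0,0,0],[0,0,0,0,0,0]]'
```

```text
t: 24.32
tool_pos: [442.5, -289.5, 172.0]
ee_rot: [0.326, -2.068, 0.189]
wrist_force: [-0.0, -0.3, -1.6]
opening: 0.261
t: 24.82
tool_pos: [441.9, -289.9, 119.8]
ee_rot: [0.325, -2.069, 0.19]
wrist_force: [-0.8, 0.1, -1.3]
opening: 0.261
```

```bash
python3 -m inch '[[-0.0025,0,0.0015,0,0,0],[-0.0025,0,0.0015,0,0,0],[0,0,0,0,0,0]]'; python3 -m inch '[[0,0,0,0,0,0],[0,0,0,0,0,0],[0,0,0,0,0,0],[0,0,0,0,0,0],[0,0,0,0,0,0],[0,0,0,0,0,0],[0,0,0,0,0,0],[0,0,0,0,0,0]]' 0.3 40; python3 -m inch '[[0,0,-0.012,0,0,0],[0,0,-0.025,0,0,0],[0,0,-0.025,0,0,0],[0,0,-0.025,0,0,0],[0,0,-0.025,0,0,0],[0,0,0,0,-0.11,0],[0,0,0,0,-0.12,0],[0,0,0,0,-0.12,0],[0,0,0,0,-0.12,0],[0,0,0,0,-0.12,0],[0,0,0,0,-0.12,0],[0,0,0,0,-0.12,0],[0,0,0,0,-0.12,0],[0,0,0,0,-0.11,0],[0,0,0,0,0,0],[0,0,0,0,0,0]]'; python3 pose.py "[484,-276.5,260]"
python3 - <<'E'
from h import *
look("w13.png",["stand","tongs","tongs_grip"],[96,158,158])
E
```

```text
t: 25.07
tool_pos: [442.5, -290.3, 115.5]
ee_rot: [0.324, -2.072, 0.192]
wrist_force: [0.5, -0.1, -1.7]
opening: 0.262
t: 25.73
tool_pos: [442.3, -290.2, 115.9]
ee_rot: [0.324, -2.072, 0.192]
wrist_force: [0.3, 0.2, 0.4]
opening: 0.647
t: 27.07
tool_pos: [532.9, -260.8, 172.4]
ee_rot: [-0.482, 3.095, -0.004]
wrist_force: [0.6, -0.2, -0.4]
opening: 0.645
tool dxyz mm [ 50.6  -0.4 -88. ] yaw 0.309 tilt 0.0098 open 60.655103457965645 j [-0.58  0.3   1.47  0.    1.37 -2.46]
[ 532.9 -260.8  172.4] [-0.482  3.095 -0.004] 27.07
stand 0.89 [186.  90. 315. 174.] rect@96 [ 481.7 -278.8] [ 71.  109.9] 18.9
tongs 0.91 [206. 108. 298. 158.] rect@158 [ 480.2 -278.7] [34.1 66.5] 17.7
```

```bash
python3 -m inch '[[0.0127,0,0,0,0,0],[0.0127,0,0,0,0,0],[0.0127,0,0,0,0,0],[0.0127,0,0,0,0,0],[0,0,0.02,0,0,0],[0,0,0.025,0,0,0],[0,0,0.025,0,0,0],[0,0,0.016,0,0,0],[0,0,0.006,0,0,0],[0,0,0,0,0,0]]'; python3 pose.py "[483.5,-277,80]"
python3 - <<'E'
from h import *
im=get_image("wrist"); h=cv2.cvtColor(im,cv2.COLOR_BGR2HSV); m=cv2.inRange(h,(20,120,90),(35,255,255)); n,l,s,c=cv2.connectedComponentsWithStats(m)
print([[int(x) for x in v] for v in s[1:] if v[4]>25])
C=cam("wrist");u=np.array([.952,.306,0]);y=np.array([-.306,.952,0]);g=np.array([483.5,-277,138.])
for a in(-13,13):
  for b in(-22,22): print(a,b,proj(C,[g+a*u+b*y+[0,0,20]])[0].round())
E
```

```text
t: 28.1
tool_pos: [485.5, -275.4, 77.5]
ee_rot: [-0.486, 3.096, 0.001]
wrist_force: [-0.4, -0.0, -0.8]
opening: 0.648
tool dxyz mm [ 2.4 -0.9 -2.5] yaw 0.311 tilt 0.0073 open 60.917922109288135 j [-0.65  0.31  1.69  0.01  1.14 -2.53]
[[260, 0, 7, 5, 34], [203, 2, 75, 13, 553], [193, 196, 114, 10, 1123], [196, 208, 108, 77, 3252], [102, 268, 29, 67, 946], [374, 268, 30, 67, 942], [141, 345, 371, 19, 3322]]
-13 -22 [204. 233.]
-13 22 [302. 233.]
13 -22 [206. 285.]
13 22 [300. 285.]
```

```bash
python3 -m inch '[[0,0,0,0,0,0],[0,0,0,0,0,0],[0,0,0,0,0,0],[0,0,0,0,0,0],[0,0,0,0,0,0],[0,0,0,0,0,0],[0,0,0,0,0,0],[0,0,0,0,0,0],[0,0,-0.005,0,0,0],[0,0,-0.015,0,0,0],[0,0,-0.02,0,0,0],[0,0,-0.02,0,0,0],[0,0,-0.02,0,0,0],[0,0,-0.02,0,0,0],[0,0,-0.02,0,0,0],[0,0,-0.01,0,0,0],[0,0,-0.005,0,0,0],[0,0,0,0,0,0]]' -0.6 40; python3 pose.py "[482.7,-43,212]"
```

```text
t: 29.65
tool_pos: [486.3, -275.9, 214.3]
ee_rot: [-0.487, 3.093, -0.004]
wrist_force: [-0.5, 0.1, -2.0]
opening: 0.268
tool dxyz mm [-68.1 222.7   2.1] yaw 0.312 tilt 0.0108 open 25.18227825194918 j [-0.65  0.22  1.46  0.01  1.44 -2.53]
```

```bash
python3 -m inch '[[-0.0032,0.0101,0,0,0,0],[-0.0064,0.0202,0,0,0,0],[-0.0064,0.0202,0,0,0,0],[-0.0064,0.0202,0,0,0,0],[-0.0064,0.0202,0,0,0,0],[-0.0064,0.0202,0,0,0,0],[-0.0064,0.0202,0,0,0,0],[-0.0064,0.0202,0,0,0,0],[-0.0064,0.0202,0,0,0,0],[-0.0064,0.0202,0,0,0,0],[-0.0064,0.0202,0,0,0,0],[-0.0032,0.0101,0,0,0,0],[0,0,0,0,0,0.0825],[0,0,0,0,0,0.0825],[0,0,0,0,0,0.0825],[0,0,0,0,0,0.0825],[0,0,0,0,0,0.0825],[0,0,0,0,0,0.0825],[0,0,0,0,0,0],[0,0,0,0,0,0]]'; python3 pose.py "[484.7,-43.3,92]"
python3 - <<'E'
from h import *
im=get_image("wrist"); cv2.imwrite("pics/raw_w14.png",im)
for r in trace("wrist","tongs")[:2]: print(r["confidence"],np.round(r["extent"]))
for r in trace("wrist","brass_spacer")[:2]: print(r["confidence"],np.round(r["extent"]))
E
```

```text
t: 31.32
tool_pos: [484.1, -42.6, 212.9]
ee_rot: [0.283, 3.121, 0.001]
wrist_force: [0.7, 0.0, -1.2]
opening: 0.271
tool dxyz mm [  0.3  -0.8 120.9] yaw -0.181 tilt 0.0082 open 25.497143559054148 j [-0.23  0.11  1.61  0.    1.41 -1.62]
0.89 [  2.  90.  28. 115.]
0.8 [186. 176. 318. 282.]
0.46 [243. 162. 261. 178.]
```

Run:
```python
from h import *
C=cam("wrist",dict(tool_pos=[484.1,-42.6,212.9],ee_rot=[.283,3.121,.001]))
im=cv2.imread("pics/raw_w14.png"); h=cv2.cvtColor(im,cv2.COLOR_BGR2HSV); m=cv2.inRange(h,(15,90,90),(35,255,255)); m[:155]=0;m[182:]=0;m[:,:235]=0;m[:,268:]=0
ys,xs=np.nonzero(m); print(len(xs),xs.min(),xs.max(),ys.min(),ys.max()); print(ray(C,[[252,170],[(xs.min()+xs.max())/2,(ys.min()+ys.max())/2]],40).round(1))
a=im[150:300,180:325]; cv2.imwrite("pics/c14.png",cv2.resize(a,(580,600),interpolation=cv2.INTER_NEAREST))
```

```text
102 246 257 166 176
[[481.8 -42.9  40. ]
 [482.9 -43.7  40. ]]
```

View pics/c14.png

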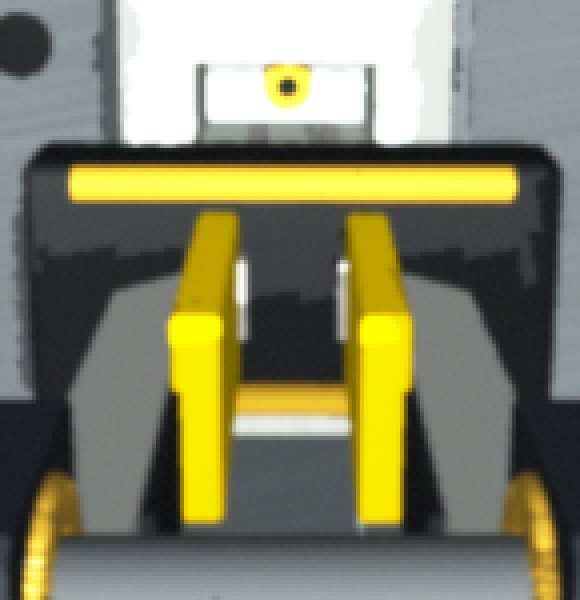

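```bash
python3 -m inch '[[0,-0.0008,0,0,0,0],[0,0,0,0,0,0],[0,0,0,0,0,0],[0,0,0.006,0,0,0],[0,0,0.01,0,0,0],[0,0,0.01,0,0,0],[0,0,0.01,0,0,0],[0,0,0.01,0,0,0],[0,0,0.01,0,0,0],[0,0,0.01,0,0,0],[0,0,0.01,0,0,0],[0,0,0.006,0,0,0],[0,0,0,0,0,0],[0,0,0,0,0,0]]' -0.128 40; python3 pose.py "[484.4,-43.6,89]"
```

```text
t: 32.63
tool_pos: [485.4, -43.5, 131.5]
ee_rot: [0.286, 3.119, 0.001]
wrist_force: [-0.7, 0.3, -1.1]
opening: 0.437
tool dxyz mm [ 1.4 -0.4 42.5] yaw -0.183 tilt 0.0094 open 41.10917639123504 j [-0.23  0.16  1.75  0.    1.22 -1.62]
```

```bash
python3 -m inch '[[0.001,0,0.008,0,0,0],[0,0,0.01,0,0,0],[0,0,0.01,0,0,0],[0,0,0.008,0,0,0],[0,0,0.005,0,0,0],[0,0,0,0,0,0],[0,0,0,0,0,0]]'; python3 pose.py "[484.4,-43.6,89]"
```

```text
t: 33.22
tool_pos: [484.7, -43.3, 90.4]
ee_rot: [0.286, 3.119, 0.001]
wrist_force: [0.6, 0.2, -1.6]
opening: 0.436
tool dxyz mm [ 0.3 -0.3  1.4] yaw -0.183 tilt 0.0092 open 41.02572484802676 j [-0.23  0.2   1.82  0.    1.12 -1.62]
```

```bash
python3 -m inch '[[0,0,0,0,0,0],[0,0,0,0,0,0],[0,0,0,0,0,0],[0,0,0,0,0,0],[0,0,0,0,0,0]]' -0.6 28; python3 -m inch '[[0,0,-0.003,0,0,0],[0,0,-0.006,0,0,0],[0,0,-0.01,0,0,0],[0,0,-0.01,0,0,0],[0,0,-0.01,0,0,0],[0,0,-0.01,0,0,0],[0,0,-0.01,0,0,0],[0,0,-0.01,0,0,0],[0,0,-0.01,0,0,0],[0,0,-0.01,0,0,0],[0,0,-0.01,0,0,0],[0,0,-0.006,0,0,0],[0,0,-0.003,0,0,0],[0,0,0,0,0,0],[0,0,0,0,0,0]]'; python3 pose.py "[484.4,-43.6,89]"
python3 - <<'E'
from h import *
im=get_image("wrist"); cv2.imwrite("pics/raw_w15.png",im)
for q in ("tongs","brass_spacer"):
  for r in trace("wrist",q)[:2]: print(q,r["confidence"],np.round(r["extent"]))
im=get_image("scene"); cv2.imwrite("pics/raw_s15.png",im)
for r in trace("scene","brass_spacer")[:2]: print(r["confidence"],np.round(r["extent"]))
print(proj(cam("scene"),[[483,-43,125],[483,-43,29]]).round())
E
```

```text
t: 33.63
tool_pos: [485.3, -43.5, 91.2]
ee_rot: [0.286, 3.117, 0.001]
wrist_force: [0.2, -0.2, 0.1]
opening: 0.323
t: 34.88
tool_pos: [483.6, -43.3, 198.5]
ee_rot: [0.286, 3.119, 0.001]
wrist_force: [0.2, -0.0, -1.7]
opening: 0.32
tool dxyz mm [  0.2  -0.3 109.5] yaw -0.183 tilt 0.0094 open 30.084425202363775 j [-0.23  0.12  1.64  0.    1.38 -1.62]
tongs 0.69 [188. 178. 318. 281.]
tongs 0.57 [  4.  99.  19. 114.]
brass_spacer 0.39 [244. 178. 257. 186.]
[[242. 174.]
 [242. 190.]]
```

```bash
python3 - <<'E'
from h import *
im=cv2.imread("pics/raw_w15.png");C=cam("wrist"); q=proj(C,[[482.8,-43.3,40]])[0]; print(q.round())
h=cv2.cvtColor(im,cv2.COLOR_BGR2HSV); m=cv2.inRange(h,(15,90,90),(35,255,255)); x,y=q.astype(int); print("yellow rows near pocket",[int((m[r,x-8:x+9]>0).sum()) for r in range(y-10,y+16)])
E
python3 -m inch '[[0.0026,0.0097,0,0,0,0],[0.0053,0.0194,0,0,0,0],[0.0053,0.0194,0,0,0,0],[0.0053,0.0194,0,0,0,0],[0.0053,0.0194,0,0,0,0],[0.0053,0.0194,0,0,0,0],[0.0053,0.0194,0,0,0,0],[0.0053,0.0194,0,0,0,0],[0.0053,0.0194,0,0,0,0],[0.0053,0.0194,0,0,0,0],[0.0053,0.0194,0,0,0,0],[0.0053,0.0194,0,0,0,0],[0.0053,0.0194,0,0,0,0],[0.0053,0.0194,0,0,0,0],[0.0026,0.0097,0,0,0,0],[0,0,0,0,0,0],[0,0,0,0,0,0]]'; python3 pose.py "[460,237,77]"
```

```text
[252. 173.]
yellow rows near pocket [0, 0, 0, 0, 0, 0, 0, 0, 0, 0, 0, 0, 0, 0, 0, 0, 0, 0, 4, 7, 12, 15, 15, 0, 0, 0]
t: 36.55
tool_pos: [460.0, 237.2, 198.3]
ee_rot: [0.284, 3.119, -0.001]
wrist_force: [0.2, -0.8, -2.4]
opening: 0.321
tool dxyz mm [  1.1  -0.2 121.2] yaw -0.181 tilt 0.0096 open 30.14880238155733 j [ 0.35  0.17  1.58 -0.    1.39 -1.04]
```

```bash
python3 -m inch '[[0,0,0.006,0,0,0],[0,0,0.012,0,0,0],[0,0,0.014,0,0,0],[0,0,0.014,0,0,0],[0,0,0.014,0,0,0],[0,0,0.014,0,0,0],[0,0,0.014,0,0,0],[0,0,0.012,0,0,0],[0,0,0.008,0,0,0],[0,0,0.004,0,0,0],[0,0,0.002,0,0,0],[0,0,0,0,0,0]]'; python3 -m inch '[[0,0,0.0015,0,0,0],[0,0,0.0015,0,0,0],[0,0,0,0,0,0]]';python3 -m inch '[[0,0,0.0015,0,0,0],[0,0,0.001,0,0,0],[0,0,0,0,0,0]]'
```

```text
t: 37.55
tool_pos: [461.6, 236.8, 84.4]
ee_rot: [0.287, 3.118, 0.001]
wrist_force: [0.8, 0.4, -1.9]
opening: 0.323
t: 37.8
tool_pos: [461.7, 237.3, 81.7]
ee_rot: [0.286, 3.118, 0.001]
wrist_force: [0.5, -0.3, -1.6]
opening: 0.318
t: 38.05
tool_pos: [461.4, 237.2, 78.9]
ee_rot: [0.286, 3.119, 0.001]
wrist_force: [-0.8, 0.4, -2.7]
opening: 0.319
```

```bash
python3 -m inch '[[0,0,0.001,0,0,0],[0,0,0.0005,0,0,0],[0,0,0,0,0,0]]';python3 -m inch '[[0,0,0.001,0,0,0],[0,0,0,0,0,0],[0,0,0,0,0,0]]';python3 -m inch '[[0,0,0.0008,0,0,0],[0,0,0,0,0,0],[0,0,0,0,0,0]]'
```

```text
t: 38.3
tool_pos: [461.4, 237.2, 77.4]
ee_rot: [0.286, 3.119, 0.001]
wrist_force: [-0.0, -0.6, -2.1]
opening: 0.315
t: 38.55
tool_pos: [461.8, 237.2, 77.2]
ee_rot: [0.286, 3.118, 0.001]
wrist_force: [-0.7, -0.6, 3.9]
opening: 0.322
t: 38.8
tool_pos: [462.1, 237.3, 77.1]
ee_rot: [0.286, 3.117, 0.002]
wrist_force: [-1.4, 0.4, 8.8]
opening: 0.321
```

```bash
python3 -m inch '[[0,0,-0.0008,0,0,0],[0,0,0,0,0,0],[0,0,0,0,0,0],[0,0,0,0,0,0],[0,0,0,0,0,0],[0,0,0,0,0,0]]' -0.15 28; python3 -m inch '[[0,0,-0.002,0,0,0],[0,0,-0.004,0,0,0],[0,0,-0.006,0,0,0],[0,0,-0.008,0,0,0],[0,0,-0.01,0,0,0],[0,0,-0.01,0,0,0],[0,0,-0.01,0,0,0],[0,0,-0.012,0,0,0],[0,0,-0.012,0,0,0],[0,0,-0.012,0,0,0],[0,0,-0.012,0,0,0],[0,0,-0.012,0,0,0],[0,0,-0.012,0,0,0],[0,0,-0.008,0,0,0],[0,0,-0.005,0,0,0],[0,0,0,0,0,0]]'; python3 -m inch '[[0,0,0,0,0,0],[0,0,0,0,0,0],[0,0,0,0,0,0]]' -0.6 40
python3 pose.py "[484.5,-275.5,213]"
python3 - <<'E'
from h import *
C,im=look("w16.png",["brass_spacer","tongs","nut"],[26,158,13])
print(proj(C,[[459,237,26],[459,237,4]]).round())
E
```

```text
t: 39.3
tool_pos: [461.4, 237.1, 76.1]
ee_rot: [0.286, 3.119, 0.001]
wrist_force: [-0.3, 0.8, -0.3]
opening: 0.425
t: 40.63
tool_pos: [460.9, 237.5, 213.0]
ee_rot: [0.286, 3.116, 0.003]
wrist_force: [0.6, 0.5, -2.7]
opening: 0.428
t: 40.88
tool_pos: [459.7, 237.0, 210.7]
ee_rot: [0.286, 3.12, -0.0]
wrist_force: [-0.6, 0.4, -1.0]
opening: 0.268
tool dxyz mm [-117.6 -499.5   -1.7] yaw -0.183 tilt 0.0085 open 25.222551010271026 j [ 0.34  0.16  1.55 -0.    1.42 -1.04]
[459.7 237.  210.7] [ 0.286  3.12  -0.   ] 40.88
brass_spacer 0.64 [246. 159. 260. 175.] rect@26 [457.1 237.4] [13.8 15.2] 79.5
tongs 0.82 [187. 178. 321. 282.] rect@158 [492.  230.7] [116.1  93.7] 79.4
nut 0.7 [295. 136. 316. 158.] rect@13 [441.5 307. ] [26.5 23.9] 35.6
nut 0.31 [222. 177. 245. 280.] rect@13 [555.6 189.8] [ 25.8 113.3] 78.2
[[252. 170.]
 [252. 167.]]
```

```bash
python3 -m inch '[[-0.0033,-0.0139,0,0,0,0],[-0.0066,-0.0277,0,0,0,0],[-0.0066,-0.0277,0,0,0,0],[-0.0066,-0.0277,0,0,0,0],[-0.0066,-0.0277,0,0,0,0],[-0.0066,-0.0277,0,0,0,0],[-0.0066,-0.0277,0,0,0,0],[-0.0066,-0.0277,0,0,0,0],[-0.0066,-0.0277,0,0,0,0],[-0.0066,-0.0277,0,0,0,0],[-0.0066,-0.0277,0,0,0,0],[-0.0066,-0.0277,0,0,0,0],[-0.0066,-0.0277,0,0,0,0],[-0.0066,-0.0277,0,0,0,0],[-0.0066,-0.0277,0,0,0,0],[-0.0066,-0.0277,0,0,0,0],[-0.0066,-0.0277,0,0,0,0],[-0.0066,-0.0277,0,0,0,0],[-0.0033,-0.0139,0,0,0,0]]'; python3 -m inch '[[0,0,0,0,0,-0.0823],[0,0,0,0,0,-0.0823],[0,0,0,0,0,-0.0823],[0,0,0,0,0,-0.0823],[0,0,0,0,0,-0.0823],[0,0,0,0,0,-0.0823],[0,0,0,0,0,0],[0,0,0,0,0,0]]'; python3 pose.py "[485.5,-275.4,78]"
python3 - <<'E'
from h import *
look("w17.png",["tongs","stand"],[158,96])
E
```

```text
t: 42.67
tool_pos: [486.4, -278.2, 211.4]
ee_rot: [0.289, 3.118, -0.001]
wrist_force: [0.2, -0.7, -1.3]
opening: 0.269
t: 43.33
tool_pos: [486.3, -274.1, 211.7]
ee_rot: [-0.482, 3.095, -0.002]
wrist_force: [0.0, -0.1, -1.3]
opening: 0.271
tool dxyz mm [  2.4  -0.6 133.7] yaw 0.309 tilt 0.0097 open 25.517468944678487 j [-0.64  0.22  1.47  0.01  1.44 -2.52]
[ 486.3 -274.1  211.7] [-4.820e-01  3.095e+00 -2.000e-03] 43.33
tongs 0.81 [219.  17. 274.  52.] rect@158 [ 365.7 -318.8] [25.9 44.6] 14.2
tongs 0.77 [187. 175. 321. 280.] rect@158 [ 517.7 -264.6] [ 95.  116.5] 17.7
stand 0.72 [198. 133. 307. 190.] rect@96 [ 464.6 -284.2] [ 57.9 110.2] 17.7
stand 0.66 [209. 318. 244. 356.] rect@96 [ 678.8 -246.4] [52.9 40.3] 17.2
```

Tongs are still held and aligned, so I'm lowering them into the well.

```bash
python3 -m inch '[[0.001,-0.0006,0.006,0,0,0],[0.001,0,0.012,0,0,0],[0,0,0.012,0,0,0],[0,0,0.012,0,0,0],[0,0,0.012,0,0,0],[0,0,0.012,0,0,0],[0,0,0.012,0,0,0],[0,0,0,0,0,0]]'; python3 -m inch '[[0,0,0.012,0,0,0],[0,0,0.012,0,0,0],[0,0,0.012,0,0,0],[0,0,0.01,0,0,0],[0,0,0.006,0,0,0],[0,0,0.002,0,0,0],[0,0,0,0,0,0]]'; python3 pose.py "[485.5,-275.4,78]"
```

```text
t: 44.15
tool_pos: [483.6, -274.7, 131.0]
ee_rot: [-0.485, 3.098, 0.004]
wrist_force: [-0.3, 0.1, -2.0]
opening: 0.272
t: 44.73
tool_pos: [486.1, -276.1, 80.4]
ee_rot: [-0.485, 3.094, -0.003]
wrist_force: [0.5, -0.4, -0.7]
opening: 0.268
tool dxyz mm [0.4 0.8 2.4] yaw 0.311 tilt 0.0103 open 25.21071303187721 j [-0.65  0.31  1.69  0.01  1.14 -2.53]
```

```bash
python3 -m inch '[[0,0,0.0015,0,0,0],[0,0,0,0,0,0]]'; python3 -m inch '[[0,0,0,0,0,0],[0,0,0,0,0,0],[0,0,0,0,0,0],[0,0,0,0,0,0],[0,0,0,0,0,0],[0,0,0,0,0,0],[0,0,0,0,0,0]]' 0.35 40; python3 -m inch '[[0,0,-0.01,0,0,0],[0,0,-0.02,0,0,0],[0,0,-0.025,0,0,0],[0,0,-0.025,0,0,0],[0,0,-0.025,0,0,0],[0,0,-0.025,0,0,0],[0,0,-0.025,0,0,0],[0,0,-0.025,0,0,0],[0,0,-0.02,0,0,0],[0,0,0,0,0,0],[0,0,0,0,0,0]]'
python3 - <<'E'
from h import *
C,im=look("w18.png",["stand","tongs","tongs_grip"],[96,158,158])
u=np.array([.952,.306,0]);y=np.array([-.306,.952,0]);g=np.array([484,-277,138.])
print("pred block/pads",[proj(C,[g+a*u+b*y+[0,0,z]])[0].round().tolist() for a,b,z in((-20,-40,-26),(-20,40,-26),(20,-40,-26),(20,40,-26),(-13,-22,20),(13,22,20))])
get_image("top")
for q in ("brass_spacer","tray","tongs"):
  for r in trace("top",q)[:3]: print(q,round(r["confidence"],2),np.round(r["extent"]))
print(proj(cam("top"),[[457,237,26]]).round())
E
```

```text
t: 44.9
tool_pos: [486.2, -276.2, 80.3]
ee_rot: [-0.485, 3.093, -0.004]
wrist_force: [-2.5, 0.6, 8.1]
opening: 0.267
t: 45.48
tool_pos: [486.1, -276.1, 78.3]
ee_rot: [-0.485, 3.094, -0.003]
wrist_force: [0.3, -0.2, 0.2]
opening: 0.676
t: 46.4
tool_pos: [484.4, -276.2, 279.5]
ee_rot: [-0.485, 3.092, -0.006]
wrist_force: [0.2, 0.2, -0.2]
opening: 0.676
[ 484.4 -276.2  279.5] [-0.485  3.092 -0.006] 46.4
stand 0.69 [207. 132. 299. 200.] rect@96 [ 477.  -280.4] [ 81.5 110.6] 17.9
tongs 0.96 [226.  36. 271.  64.] rect@158 [ 363.3 -320.3] [24.8 46.2] 14.1
tongs 0.65 [220. 151. 285. 189.] rect@158 [ 474.8 -280. ] [38.5 70.8] 17.8
tongs_grip 0.63 [227.  38. 274.  68.] rect@158 [ 363.7 -319.7] [25.4 47. ] 15.6
pred block/pads [[219.0, 155.0], [287.0, 155.0], [220.0, 188.0], [286.0, 188.0], [232.0, 167.0], [273.0, 191.0]]
tray 0.96 [180. 156. 232. 200.]
tray 0.76 [143. 208. 192. 242.]
tongs 0.64 [335. 210. 354. 224.]
[[178. 227.]]
```

```bash
python3 -c "
from rig import order,status
print(order.finish_job(), status.get_state()['t'])"
```

```text
the job is handed in; nothing more can be done
the job is handed in; nothing more can be done
```

The brass spacer is standing in the left blue tray and the tongs are hanging back in their red stand. I handed the job in just after 46 s on the robot's clock (limit 61 s); no verdict is reported.

- **First lift went wrong:** I lifted the tongs, but they slipped out during the sideways move and fell on the table between the fixture and the trays. The wrist camera showed the finger ends about 40 mm short of the reported TCP, so that first grip had barely caught the paddles.
- **Recovery:** I allowed for the 40 mm, picked the tongs up lying down, set them upright in the stand and gripped them again properly. They then drew the spacer out of its pocket and set it down on the tray floor, touching down at about 9 N.

| Last check | Result |
|---|---|
| Brass spacer | Stood upright at about (457, 237) mm, the tray's empty half; jaws shut fully afterwards, so it was released |
| Nut | Within 1 mm of where it started |
| Tongs | Seen in the stand within a few pixels of the predicted upright pose, guide block on the rim |
| Robot | Clear, about 160 mm above the paddle tops |

**Not confirmed:**
- The brass spacer's last good view was right after I let it go. The final top view did not detect it, though nothing went near it afterwards.
- I did not measure the steel spacer's position again.
- I did not check the other tools for shifts after the tongs fell. They came to rest at the edge of the second (look-alike) tray, clear of the listed tools.

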